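# Gauge a dosing piston and sort it

### The job

Draw the dosing piston under the orange clip straight out of the wash rack by its head and lay it down on the table, then take it again by the stem and slide it, flat on the table, head first into the stepped dark steel gauge as far as it goes without forcing it. If the head passes the wide green go part and stops at the narrow red no-go part, lay the piston flat in the green tray; if it will not enter the go part, or also passes into the no-go part, lay it flat in the red tray. Leave the other two pistons in the rack.

Things in the scene. Friction and masses are not known exactly. Their poses are not given: they have to be found in the camera images.
- rack: fixed white wash rack with steel roof, 88 deep x 216 wide x 42 mm high. Origin: on the table, middle of the front face; +x out of the bays. Three bays at y = +75, 0, -75 mm, each 36 mm wide and high, 80 mm deep, floor is the table; each hides a piston's stem, the heads stand out in front, backs 3 mm from the face. A piston is free of its bay when pulled 68 mm along +x
- clip_orange: fixed orange marker clip, 34 x 30 x 12 mm, on the roof of the rack over the bay whose piston is to be gauged (two white clips mark the other bays). Origin: middle of its underside, 25 mm behind the rack's front face and on the centre line of the bay
- piston_a: dosing piston, lying flat, one of three: white block head with blue bands (40 long x 30 high, 34 to 46 mm wide), steel stem (60 long, 22 wide, 4 to 26 mm above the head's underside), steel end collar (8 long, 30 x 30 mm); about 0.15 kg. Origin: underside plane, centre line, back of the head; +x out through the nose (x = 40), stem to x = -60, collar to -68 mm, z up. Only the gauge tells its class
- piston_b: dosing piston, lying flat, one of three: white block head with blue bands (40 long x 30 high, 34 to 46 mm wide), steel stem (60 long, 22 wide, 4 to 26 mm above the head's underside), steel end collar (8 long, 30 x 30 mm); about 0.15 kg. Origin: underside plane, centre line, back of the head; +x out through the nose (x = 40), stem to x = -60, collar to -68 mm, z up. Only the gauge tells its class
- piston_c: dosing piston, lying flat, one of three: white block head with blue bands (40 long x 30 high, 34 to 46 mm wide), steel stem (60 long, 22 wide, 4 to 26 mm above the head's underside), steel end collar (8 long, 30 x 30 mm); about 0.15 kg. Origin: underside plane, centre line, back of the head; +x out through the nose (x = 40), stem to x = -60, collar to -68 mm, z up. Only the gauge tells its class
- piston_a_nose (a point): middle of the nose face (front of the head) of piston_a, 40 mm ahead of its origin and 15 mm up
- piston_b_nose (a point): middle of the nose face (front of the head) of piston_b, 40 mm ahead of its origin and 15 mm up
- piston_c_nose (a point): middle of the nose face (front of the head) of piston_c, 40 mm ahead of its origin and 15 mm up
- gauge: fixed dark steel slot gauge on the table, 68 x 104 x 30 mm high, open above and in front, floor is the table. Origin: on the table, mid mouth; +x into the slot. Slot width 51 mm at x=0, tapers to 43 at x=4, go part 43 (green) to x=29, tapers to 37 at x=32, no-go part 37 (red) to end wall x=54. Heads are 46, 40 or 34 mm: the nose stops at x = 2-4, 30-32 or 54 mm. Push 5 to 10 N
- tray_keep: fixed green tray for good pistons, 140 (x) x 95 (y) x 14 mm high, wall and floor 4 mm thick. Origin: middle of its underside; x along its length. It may stand left or right of the red one, 105 mm between centres
- tray_scrap: fixed red tray for rejected pistons, same size and axes as the green one

How it is judged:
On the way, in this order (a step that is already met when the one before it is completed fails the run):
1. a piston has been drawn out of its bay and lies flat on the table, let go (((x of piston_a in the frame of rack above 0.062 m and height (world z) of piston_a below 0.006 m and angle between piston_a's own z axis and vertical below 0.1 rad and contact force between the fingers and piston_a below 0.1 N and linear speed of piston_a below 0.02 m/s) or (x of piston_b in the frame of rack above 0.062 m and height (world z) of piston_b below 0.006 m and angle between piston_b's own z axis and vertical below 0.1 rad and contact force between the fingers and piston_b below 0.1 N and linear speed of piston_b below 0.02 m/s) or (x of piston_c in the frame of rack above 0.062 m and height (world z) of piston_c below 0.006 m and angle between piston_c's own z axis and vertical below 0.1 rad and contact force between the fingers and piston_c below 0.1 N and linear speed of piston_c below 0.02 m/s))), for 0.15 s.
2. the piston's head has been slid flat, held or pushed behind the head, into the gauge as far as it goes (into the mouth, to the no-go step, or into the no-go part) (((x of piston_a_nose in the frame of gauge above 0.026 m and y of piston_a_nose in the frame of gauge between -0.008 and 0.008 m and height (world z) of piston_a below 0.012 m and x of the grasp point in the frame of piston_a below 0 m and angle between the x axis of piston_a and the x axis of gauge, either way round below 0.2 rad) or (x of piston_b_nose in the frame of gauge above 0 m and y of piston_b_nose in the frame of gauge between -0.008 and 0.008 m and height (world z) of piston_b below 0.012 m and x of the grasp point in the frame of piston_b below 0 m and angle between the x axis of piston_b and the x axis of gauge, either way round below 0.2 rad) or (x of piston_c_nose in the frame of gauge above 0.04 m and y of piston_c_nose in the frame of gauge between -0.008 and 0.008 m and height (world z) of piston_c below 0.012 m and x of the grasp point in the frame of piston_c below 0 m and angle between the x axis of piston_c and the x axis of gauge, either way round below 0.2 rad))), for 0.05 s.
At the end, for the whole second after the job is handed in: The marked piston lies flat (0.12 rad) and at rest in the tray its gauging calls for (green if it passed go and stopped at no-go, else red), origin within 65 mm along and 30 mm across of the tray's middle; the other two are within 20 mm of their starts in the rack (((x of piston_a in the frame of tray_keep between -0.065 and 0.065 m and y of piston_a in the frame of tray_keep between -0.03 and 0.03 m and height (world z) of piston_a between -0.002 and 0.01 m and angle between piston_a's own z axis and vertical below 0.12 rad and linear speed of piston_a below 0.02 m/s and angular speed of piston_a below 0.2 rad/s and distance of each of piston_b, piston_c from where it was at the start of the episode below 0.02 m and horizontal distance between each of piston_b, piston_c and clip_orange above 0.05 m) or (x of piston_b in the frame of tray_scrap between -0.065 and 0.065 m and y of piston_b in the frame of tray_scrap between -0.03 and 0.03 m and height (world z) of piston_b between -0.002 and 0.01 m and angle between piston_b's own z axis and vertical below 0.12 rad and linear speed of piston_b below 0.02 m/s and angular speed of piston_b below 0.2 rad/s and distance of each of piston_a, piston_c from where it was at the start of the episode below 0.02 m and horizontal distance between each of piston_a, piston_c and clip_orange above 0.05 m) or (x of piston_c in the frame of tray_scrap between -0.065 and 0.065 m and y of piston_c in the frame of tray_scrap between -0.03 and 0.03 m and height (world z) of piston_c between -0.002 and 0.01 m and angle between piston_c's own z axis and vertical below 0.12 rad and linear speed of piston_c below 0.02 m/s and angular speed of piston_c below 0.2 rad/s and distance of each of piston_a, piston_b from where it was at the start of the episode below 0.02 m and horizontal distance between each of piston_a, piston_b and clip_orange above 0.05 m))); the robot touches nothing.
It fails at once if a piston is forced into the gauge with more than 60 N (contact force between any of piston_a, piston_b, piston_c and gauge above 60 N).
It also fails if it takes over 58 s, if anything falls off the work surface, if the arm or the gripper's body presses on something with over 40 N, if the wrist force passes 120 N, or if a joint passes its speed limit or range.

### The arm

A 6-joint arm with a two-finger parallel gripper is mounted at the origin on the work surface; the furniture and walls round the work are solid. World frame = base frame: x ahead of the robot, y to its left, z up, the work surface at z = 0. Lengths are in m, angles in rad, forces in N, time in s.
With the tool pointing down it reaches from about 0.35 to 0.85 m from the base axis. Payload 8.1 kg.
Tool frame: the origin (TCP) lies on the mounting face of the last link; the fingertips stand 186 mm ahead of it and the grasp point (between the pads) lies 167 mm ahead of it (grip_point_offset is the distance from the TCP to the grasp point, in m); z points along the fingers, y is the direction in which the jaws open and shut (so a half turn about z gives the same grasp; the last joint's range is limited). The gripper opens to 93 mm and grips with 3 to 60 N. Pads are 15 mm wide; open, the fingers measure 128 mm over their backs; the gripper's body (75 mm by 188 mm) begins 65 mm behind the grasp point.
Start: joints at [1.259, 0.13, 1.488, -0, 1.523, -0.085], TCP at [0.135, 0.585, 0.405] pointing down, gripper open.
Joint ranges: [-2.96, 2.96], [-0.89, 2.26], [0.02, 2.5], [-1.34, 4.48], [0, 2.73], [-2.66, 2.66]. Speed limits (rad/s): [2.39, 2.39, 2.79, 3.14, 3.14, 3.14].

### API

Orientations are given as a rotation vector (axis times angle).
In Python, from plant import read_state, read_camera, close_job, grip_point_offset gives the robot as it stands.
- The arm moves only by the shell command python3 -m creep 'ROWS' [OPENING] [FORCE]. ROWS is JSON, a list of rows, each a list of 2 entries, a list of its own where there are three numbers: the shift along the tool's x, y, z in cm, then the turn, a rotation vector about the tool's x, y, z in degrees. In form: [[[tx, ty, tz], [rx, ry, rz]], ...]. A call has 1 to 12 rows; each row shifts and turns the commanded pose from where the row before left it, along the tool's axes as they then stand; what a row does not reach is not made up. A row lasts 1/12 s, in which the tool goes at most 41.7 mm and 7.16 degrees, less where a joint would pass 70% of its speed; a pose out of reach is approached as far as the arm can. A call is refused whole if a number of a shift passes 4.17 or a number of a turn 7.16, either way. A call with a gripper value outside its range is refused whole. OPENING is the opening in per cent of the stroke, from 0 (shut) to 100 (fully open), set as the call begins (- or left out, the last holds). The fingers move at their own pace and stop on an object; FORCE is the grip in N (left out, the last holds). Time passes only in rows, so rows that do not move let the fingers close. It gives the time, the measured TCP pose, the force and the opening at its end, in the units of the state.
- read_state(): the state, without advancing time (a new reading comes with each control period).
- read_camera(name): name is "scene" or "top" or "wrist"; returns a dict with "img" (420x560x3 uint8, red, green, blue), "K" (3x3 intrinsics, pixels), "T" (4x4, takes a point from camera to world coordinates). Camera axes: x right, y down, z forward; pixel columns grow to the right and rows downward; lengths in m; the calibration is good to about 2 mm. A picture is of the moment at which its call begins. There is no depth.
- close_job(): hands the job in, once; it reports no verdict.
The state is a dict: "t": time; "q": joint angles; "dq": joint speeds; "joint_torque": joint torques, N m; "tool_pos": TCP position; "orientation": TCP orientation; "force": force on the tool from outside, world axes, zero at the start; "wrist_torque": the same for the moment, N m; "opening": finger opening in m.
Only numpy, scipy, OpenCV 4.12 (cv2) and the standard library are available. Lean on these libraries where they do the work, as an engineer would, in place of code of your own. Each camera call takes 0.05 s, during which the arm holds its last target.

## Working session

There is one attempt and no reset: what is moved stays moved. The work goes in short steps, Python scripts to look and compute and a shell command to move; the robot and the scene stay as the last step left them, time stands still between calls to the robot, and variables do not carry over. Pictures are saved under pics/ and viewed, and the job is handed in when it is done.

```bash
ls; mkdir -p pics; python3 - <<'E'
from plant import *
import cv2
s=read_state();print(s, grip_point_offset)
for n in("scene","top","wrist"):
    c=read_camera(n);cv2.imwrite(f"pics/{n}0.png",c["img"][:,:,::-1]);print(n,c["K"],c["T"])
E
```

```text
pics
{'t': 0.0, 'q': array([ 1.25858996e+00,  1.31122905e-01,  1.48925423e+00, -2.31880881e-06,
        1.52304392e+00, -8.54030496e-02]), 'dq': array([-6.24405503e-04,  8.02100035e-05,  2.10742218e-04, -8.02897052e-05,
        4.96582118e-04,  3.86800178e-04]), 'joint_torque': array([-5.71476576e-04, -5.59867609e+01, -4.91733634e+01,  7.64935557e-02,
        3.62168450e-02, -1.57422060e-04]), 'tool_pos': array([0.13482643, 0.58441453, 0.40372377]), 'orientation': array([-3.55457802e-01, -3.12105619e+00,  2.81587030e-03]), 'force': array([ 0.24413405, -0.75683325, -0.60517414]), 'wrist_torque': array([-0.00238516, -0.01760477, -0.04260791]), 'opening': 0.09288492595492626} 0.1673
scene [[509.22818208   0.         274.57138592]
 [  0.         509.22818208 204.67375122]
 [  0.           0.           1.        ]] [[-0.88650124 -0.33573236  0.31843261  0.22654535]
 [-0.4625862   0.62608154 -0.6277228   0.40292904]
 [ 0.01138208 -0.70377958 -0.71032722  0.70431828]
 [ 0.          0.          0.          1.        ]]
top [[389.75255229   0.         283.78401358]
 [  0.         389.75255229 210.86183121]
 [  0.           0.           1.        ]] [[-0.02006868 -0.99842944  0.05230584  0.46394502]
 [-0.99974208  0.02059638  0.00956927 -0.17546657]
 [-0.01063155 -0.0521003  -0.99858526  0.89592804]
 [ 0.          0.          0.          1.        ]]
wrist [[321.74685785   0.         280.8456296 ]
 [  0.         321.74685785 209.54868673]
 [  0.           0.           1.        ]] [[ 0.22582898  0.92969037  0.29099329  0.05416805]
 [ 0.97416524 -0.21495569 -0.0692542   0.6020587 ]
 [-0.0018343   0.29911515 -0.95421526  0.38492527]
 [ 0.          0.          0.          1.        ]]
```

View pics/scene0.png

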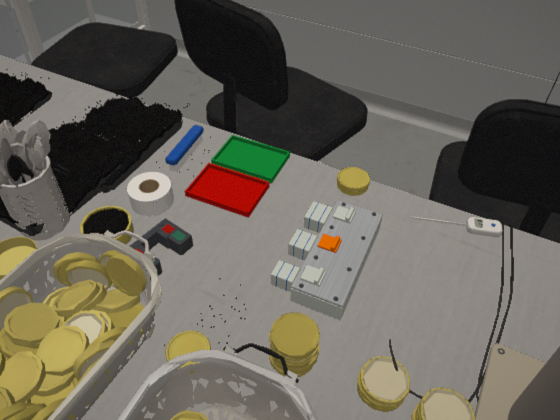

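View pics/top0.png

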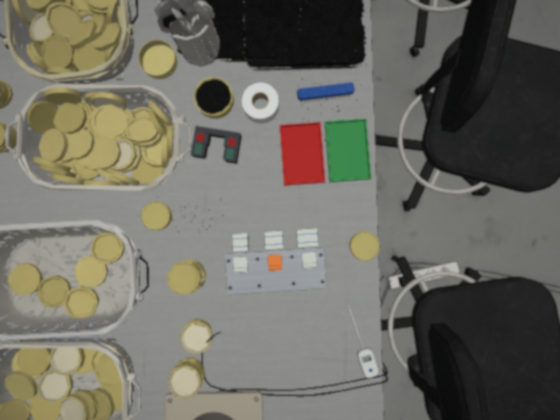

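View pics/wrist0.png

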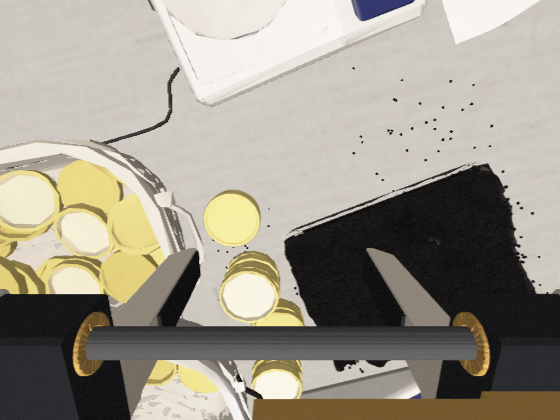

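The top view shows the rack at about (275,270), with its orange clip at (275,263) on the middle bay. The trays are at (302,154) red and (348,151) green, and the gauge is near (217,145). I'll enlarge these.

```bash
python3 - <<'E'
import cv2
a=cv2.imread("pics/top0.png")
cv2.imwrite("pics/c1.png",cv2.resize(a[110:180,170:270],None,fx=8,fy=8,interpolation=2))
cv2.imwrite("pics/c2.png",cv2.resize(a[225:300,215:335],None,fx=6.5,fy=6.5,interpolation=2))
cv2.imwrite("pics/c3.png",cv2.resize(a[110:195,270:380],None,fx=7,fy=7,interpolation=2))
b=cv2.imread("pics/scene0.png")
cv2.imwrite("pics/c4.png",cv2.resize(b[205:285,125:205],None,fx=7,fy=7,interpolation=2))
E
```

```text
(no output)
```

View pics/c1.png

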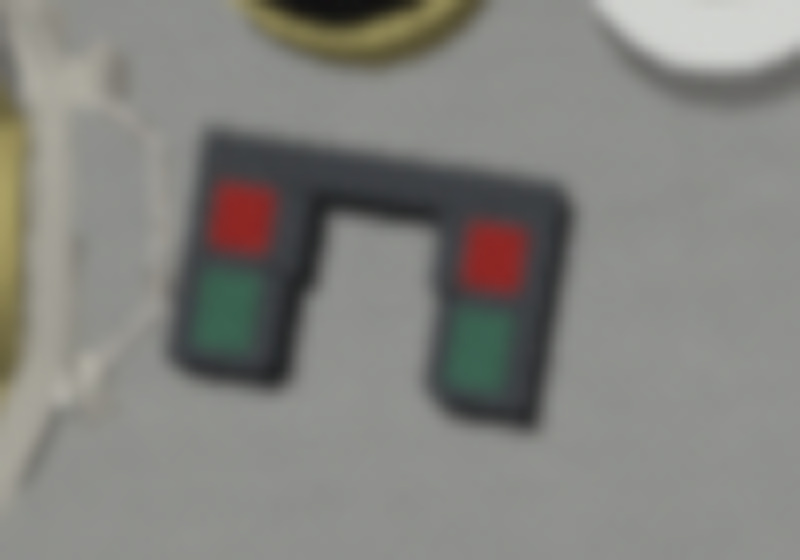

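View pics/c2.png

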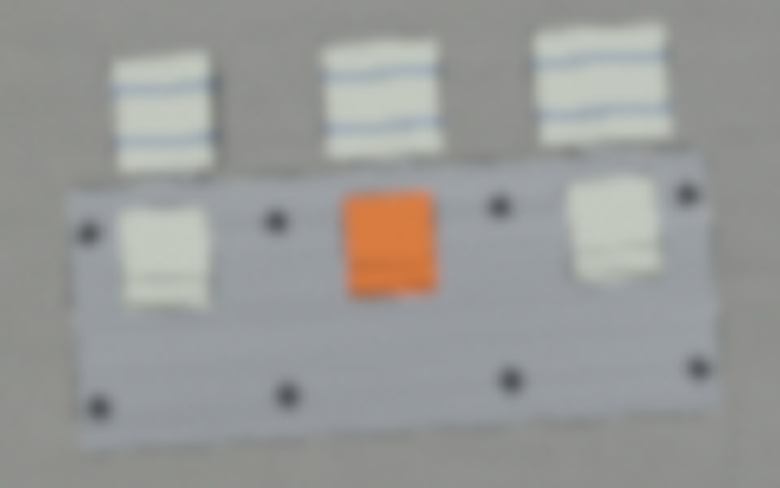

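View pics/c3.png

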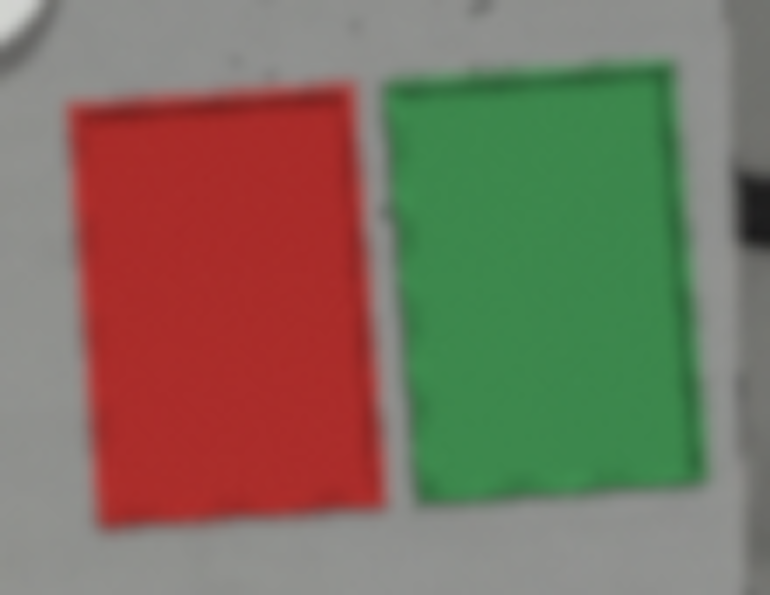

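View pics/c4.png

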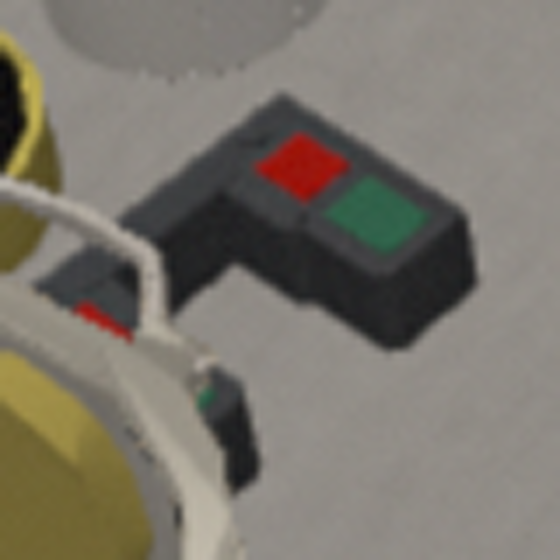

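```bash
cat > h.py <<'E'
import numpy as np
from scipy.spatial.transform import Rotation as R
Kt=np.array([[389.75255229,0,283.78401358],[0,389.75255229,210.86183121],[0,0,1]])
Tt=np.array([[-0.02006868,-0.99842944,0.05230584,0.46394502],[-0.99974208,0.02059638,0.00956927,-0.17546657],[-0.01063155,-0.0521003,-0.99858526,0.89592804],[0,0,0,1]])
Ks=np.array([[509.22818208,0,274.57138592],[0,509.22818208,204.67375122],[0,0,1]])
Ts=np.array([[-0.88650124,-0.33573236,0.31843261,0.22654535],[-0.4625862,0.62608154,-0.6277228,0.40292904],[0.01138208,-0.70377958,-0.71032722,0.70431828],[0,0,0,1]])
def p2w(K,T,uv,z):
    uv=np.atleast_2d(np.array(uv,float));d=np.c_[uv,np.ones(len(uv))]@np.linalg.inv(K).T@T[:3,:3].T
    return T[:3,3]+d*((z-T[2,3])/d[:,2])[:,None]
def w2p(K,T,p):
    c=(np.atleast_2d(p)-T[:3,3])@T[:3,:3];c=c@K.T;return c[:,:2]/c[:,2:]
def tri(ut,us):
    A=[];b=[]
    for K,T,u in((Kt,Tt,ut),(Ks,Ts,us)):
        d=T[:3,:3]@np.linalg.inv(K)@[*u,1];d/=np.linalg.norm(d);P=np.eye(3)-np.outer(d,d);A.append(P);b.append(P@T[:3,3])
    return np.linalg.lstsq(np.vstack(A),np.hstack(b),rcond=None)[0]
E
cat > m.py <<'E'
from h import *
np.set_printoptions(precision=4,suppress=True)
def q(name,pts,s,off,z):
    w=p2w(Kt,Tt,np.array(pts)/s+off,z)[:,:2]
    f=(w[0]+w[1])/2;b=(w[2]+w[3])/2;d=f-b;r=w[1]-w[0];l=w[0]-w[3];r2=w[1]-w[2]
    print(name,"ctr",w.mean(0),"top",f,"bot",b,"len",np.linalg.norm(d),"wid",np.linalg.norm(r),np.linalg.norm(w[2]-w[3]),"yaw",np.degrees(np.arctan2(d[1],d[0])),"edgeyaw",np.degrees(np.arctan2(r[0],-r[1])))
q("gauge",[(205,128),(572,188),(535,432),(172,365)],8,(170,110),.03)
q("greenred",[(242,218),(495,258),(482,350),(230,308)],8,(170,110),.03)
q("rack",[(68,190),(705,155),(718,410),(82,448)],6.5,(215,225),.042)
q("clip",[(343,196),(430,192),(436,290),(350,298)],6.5,(215,225),.054)
q("pist",[(322,45),(438,38),(441,152),(328,158)],6.5,(215,225),.03)
q("pL",[(112,58),(207,50),(213,165),(118,173)],6.5,(215,225),.03)
q("pR",[(534,32),(664,24),(673,137),(541,146)],6.5,(215,225),.03)
q("red",[(68,104),(355,85),(385,507),(100,527)],7,(270,110),.014)
q("green",[(384,82),(675,65),(705,485),(418,503)],7,(270,110),.014)
E
python3 m.py; python3 - <<'E'
import cv2
b=cv2.imread("pics/scene0.png");a=cv2.imread("pics/top0.png")
cv2.imwrite("pics/c5.png",cv2.resize(b[205:325,60:200],None,fx=5,fy=5,interpolation=2))
cv2.imwrite("pics/c6.png",cv2.resize(a[75:200,100:260],None,fx=4.8,fy=4.8,interpolation=2))
E
```

```text
gauge ctr [ 0.6613 -0.0185] top [ 0.6953 -0.0238] bot [ 0.6272 -0.0132] len 0.0689038959450638 wid 0.10516450586143596 0.10400055952157375 yaw -8.858925937419432 edgeyaw -10.673215694515891
greenred ctr [ 0.6598 -0.0161] top [ 0.6727 -0.018 ] bot [ 0.6469 -0.0142] len 0.02604094087085551 wid 0.0723405427585151 0.07205109382385674 yaw -8.394416068793978 edgeyaw -10.341902050860154
rack ctr [ 0.3775 -0.1465] top [ 0.4202 -0.145 ] bot [ 0.3348 -0.148 ] len 0.08545326248952413 wid 0.21428525995568376 0.2128766599688897 yaw 1.9504718618279542 edgeyaw 2.0129816026328076
clip ctr [ 0.3973 -0.1462] top [ 0.4137 -0.1454] bot [ 0.3808 -0.147 ] len 0.03294812989050961 wid 0.028829947774946286 0.02853068522430627 yaw 2.6593134257497364 edgeyaw 1.5066152659033765
pist ctr [ 0.4449 -0.1437] top [ 0.4642 -0.1433] bot [ 0.4255 -0.1442] len 0.03864257595537811 wid 0.03968993709200136 0.03855759879098265 yaw 1.203369904919822 edgeyaw 2.2979736984492183
pL ctr [ 0.4418 -0.0687] top [ 0.4614 -0.0679] bot [ 0.4222 -0.0694] len 0.03920105885462941 wid 0.032598676505085196 0.0325212105409295 yaw 2.18362656122208 edgeyaw 3.6553116030517314
pR ctr [ 0.448  -0.2191] top [ 0.4673 -0.2182] bot [ 0.4286 -0.22  ] len 0.03868321517166282 wid 0.04442627154001296 0.045023587567096415 yaw 2.7059959418074655 edgeyaw 2.366001946564986
red ctr [ 0.6402 -0.2122] top [ 0.7098 -0.2087] bot [ 0.5706 -0.2156] len 0.13936992863499365 wid 0.0941319268476389 0.0927322983029881 yaw 2.8647117425844715 edgeyaw 2.5188399481375643
green ctr [ 0.6451 -0.316 ] top [ 0.7144 -0.3128] bot [ 0.5759 -0.3192] len 0.13862099008500292 wid 0.09523083851973932 0.09317951127796285 yaw 2.6656363914382815 edgeyaw 2.0682088075978373
```

View pics/c5.png

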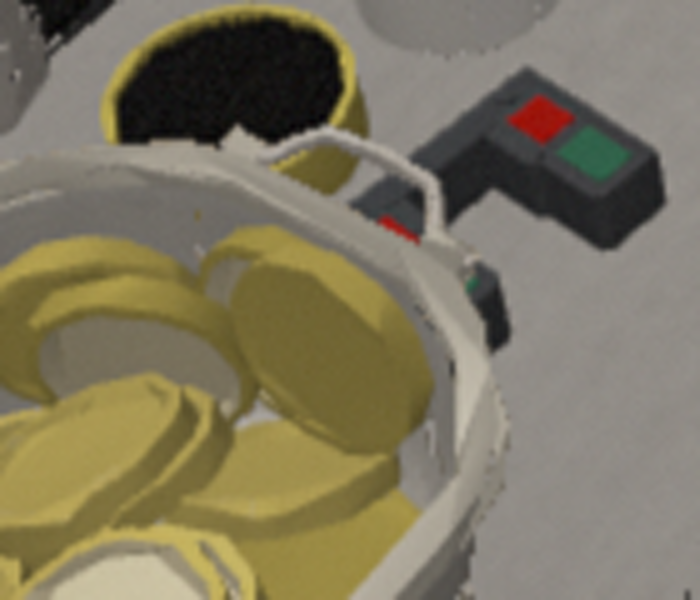

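View pics/c6.png

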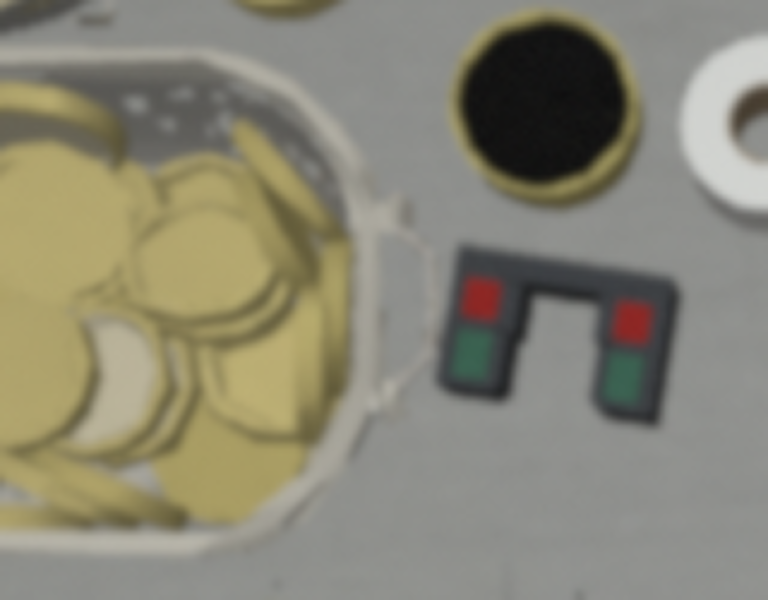

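```bash
python3 - <<'E'
from h import *
np.set_printoptions(precision=3,suppress=True)
print(tri((180.2,157.9),(153.6,255.6)),tri((190,138),(131,231.5)),tri((188,156),(147,246)))
print(tri((178,115),(108,233)))
# gauge check
print(p2w(Kt,Tt,[(180,158)],.07))
for p in [(.6273,-.013,.03)]: print(w2p(Ks,Ts,p))
# scene: gauge right arm front corner
print(p2w(Ks,Ts,[(125+462/7,205+218/7),(125+283/7,205+95/7)],.03),p2w(Kt,Tt,[(170+535/8,110+430/8),(170+572/8,110+188/8)],.03))
E
```

```text
[0.619 0.046 0.088] [0.666 0.027 0.098] [0.63  0.033 0.09 ]
[0.707 0.047 0.096]
[[0.625 0.053 0.07 ]]
[[174.484 251.401]]
[[ 0.622 -0.055  0.03 ]
 [ 0.686 -0.068  0.03 ]] [[ 0.617 -0.064  0.03 ]
 [ 0.686 -0.076  0.03 ]]
```

```bash
python3 - <<'E'
import cv2
b=cv2.imread("pics/scene0.png")
cv2.imwrite("pics/c7.png",cv2.resize(b[130:220,180:295],None,fx=6.5,fy=6.5,interpolation=2))
cv2.imwrite("pics/c8.png",cv2.resize(b[195:315,265:385],None,fx=5,fy=5,interpolation=2))
E
```

```text
(no output)
```

View pics/c7.png

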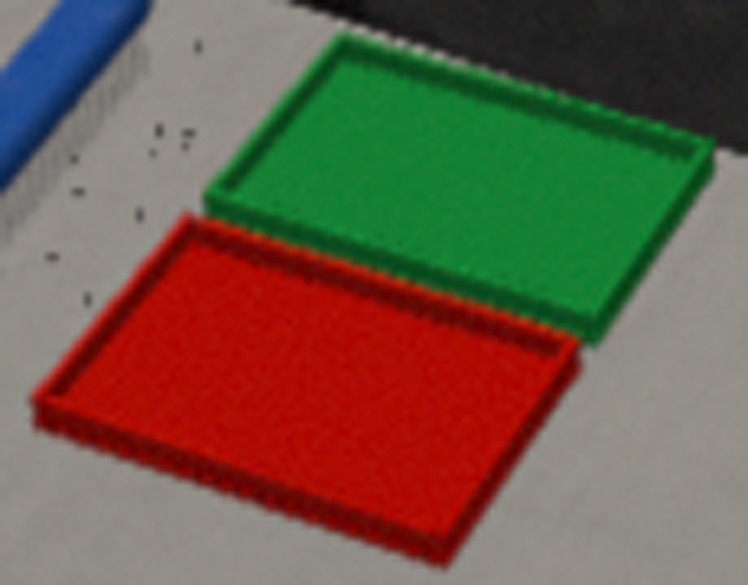

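View pics/c8.png

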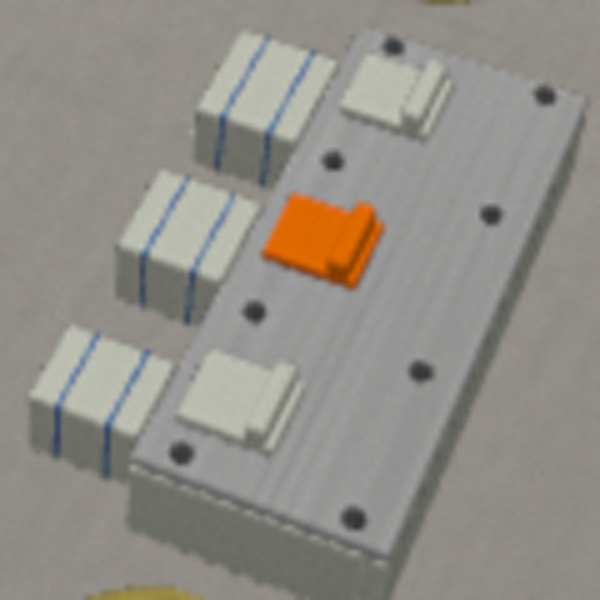

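```bash
cat > m2.py <<'E'
from h import *
np.set_printoptions(precision=4,suppress=True)
def q(name,pts,s,off,z):
    w=p2w(Ks,Ts,np.array(pts)/s+off,z)[:,:2]
    f=(w[0]+w[1])/2;b=(w[2]+w[3])/2;d=f-b;r=w[1]-w[0]
    print(name,"ctr",w.mean(0),"top",f,"bot",b,"len",np.linalg.norm(d),"wid",np.linalg.norm(r),np.linalg.norm(w[2]-w[3]),"yaw",np.degrees(np.arctan2(d[1],d[0])),"edgeyaw",np.degrees(np.arctan2(r[0],-r[1])))
q("red",[(35,400),(188,215),(580,345),(447,545)],6.5,(180,130),.014)
q("green",[(205,195),(342,35),(715,145),(597,325)],6.5,(180,130),.014)
q("rack",[(130,460),(358,32),(585,98),(390,553)],5,(265,195),.042)
q("pist",[(118,243),(162,170),(262,207),(215,265)],5,(265,195),.03)
E
python3 m2.py
```

```text
red ctr [ 0.6398 -0.2064] top [ 0.7091 -0.2036] bot [ 0.5704 -0.2093] len 0.13882644358668536 wid 0.09375675661570652 0.09314347842553679 yaw 2.3530955634036443 edgeyaw 3.539088349934264
green ctr [ 0.6455 -0.3107] top [ 0.7147 -0.3076] bot [ 0.5763 -0.3139] len 0.13852315894071787 wid 0.0927339276171047 0.09553510828656649 yaw 2.621352381622491 edgeyaw 2.647538840550158
rack ctr [ 0.3784 -0.1417] top [ 0.4212 -0.1382] bot [ 0.3357 -0.1452] len 0.08579972377226056 wid 0.21190309769139143 0.21300346595722053 yaw 4.6601865970408545 edgeyaw 2.841743133835454
pist ctr [ 0.446  -0.1411] top [ 0.4641 -0.1392] bot [ 0.4279 -0.143 ] len 0.03645848326622794 wid 0.03789355822130264 0.032025614464820086 yaw 6.060562425238324 edgeyaw 2.0084629374917418
```

```bash
cat > go.py <<'E'
# plan: shift in tool axes (cm) and yaw to reach grasp point g with jaw-frame yaw (deg, tool x heading modulo 180), vertical
import sys
from h import *
from plant import read_state,grip_point_offset as G
np.set_printoptions(precision=2,suppress=True)
def plan(g=None,yaw=None):
    s=read_state();Rm=R.from_rotvec(s["orientation"]).as_matrix();p=s["tool_pos"];gp=p+Rm[:,2]*G
    print("t",round(s["t"],2),"grasp",gp.round(4),"xhead",np.degrees(np.arctan2(Rm[1,0],Rm[0,0])).round(2),"zax",Rm[:,2].round(3),"F",s["force"].round(1),"open mm",s["opening"]*1e3,"q6",s["q"][5].round(2))
    if g is not None:
        d=Rm.T@(np.array(g)-gp)*100
        print("shift cm (present axes)",d, "rows>=",np.linalg.norm(d)/4.1)
        if yaw is not None:
            c,n=np.cos(np.radians(yaw)),np.sin(np.radians(yaw))
            best=None
            for k in(1,-1):
                W=np.array([[k*c,k*n,0],[k*n,-k*c,0],[0,0,-1.]])
                rv=np.degrees(R.from_matrix(Rm.T@W).as_rotvec())
                print("turn tool",rv,"shift cm in end axes",W.T@(np.array(g)-gp)*100)
if __name__=="__main__":
    a=[float(v) for v in sys.argv[1:]]
    plan(a[:3] if len(a)>=3 else None,a[3] if len(a)>3 else None)
E
python3 go.py 0.53 -0.04 0.2 -5
```

```text
t 0.15 grasp [0.13 0.58 0.24] xhead 167.0 zax [-0. -0. -1.] F [ 1.1  1.  -0.4] open mm 93.22999627590825 q6 -0.09
shift cm (present axes) [-52.55 -51.93   3.73] rows>= 18.042392647886665
turn tool [ -0.02   0.12 172.  ] shift cm in end axes [44.81 58.74  3.66]
turn tool [-0.08 -0.01 -8.  ] shift cm in end axes [-44.81 -58.74   3.66]
```

```bash
python3 -m creep '[[[0,0,0],[0,0,-4]],[[0,0,0],[0,0,-4]],[[-2,-2.7,0.2],[0,0,0]],[[-2,-2.7,0.2],[0,0,0]],[[-2,-2.7,0.2],[0,0,0]],[[-2,-2.7,0.2],[0,0,0]],[[-2,-2.7,0.2],[0,0,0]],[[-2,-2.7,0.2],[0,0,0]],[[-2,-2.7,0.2],[0,0,0]],[[-2,-2.7,0.2],[0,0,0]],[[-2,-2.7,0.2],[0,0,0]],[[-2,-2.7,0.2],[0,0,0]]]' 56 20; python3 -m creep '[[[-2,-2.7,0.2],[0,0,0]],[[-2,-2.7,0.2],[0,0,0]],[[-2,-2.7,0.2],[0,0,0]],[[-2,-2.7,0.2],[0,0,0]],[[-2,-2.7,0.2],[0,0,0]],[[-2,-2.7,0.2],[0,0,0]],[[-2,-2.7,0.2],[0,0,0]],[[-2,-2.7,0.2],[0,0,0]],[[-2,-2.7,0.2],[0,0,0]],[[-2,-2.7,0],[0,0,0]],[[-2,-2.7,0],[0,0,0]],[[-1,-2,0],[0,0,0]]]'; python3 go.py 0.53 -0.04 0.2 -5; python3 - <<'E'
from plant import *
import cv2,numpy as np
c=read_camera("wrist");cv2.imwrite("pics/w1.png",c["img"][:,:,::-1]);np.savez("w1.npz",K=c["K"],T=c["T"])
E
```

```text
t: 1.15
tool_pos: [0.311, 0.2967, 0.3845]
orientation: [0.136, 3.139, -0.0]
force: [0.5, 0.5, 0.4]
opening: 0.0522
t: 2.15
tool_pos: [0.5132, -0.04, 0.3664]
orientation: [0.139, 3.138, -0.001]
force: [0.3, 0.9, 0.0]
opening: 0.0521
t 2.15 grasp [ 0.51 -0.04  0.2 ] xhead 174.94 zax [ 0. -0. -1.] F [0.3 0.9 0. ] open mm 52.06590660183661 q6 -1.66
shift cm (present axes) [-1.67  0.16 -0.09] rows>= 0.409264803145415
turn tool [  0.01   0.04 179.94] shift cm in end axes [ 1.67 -0.16 -0.09]
turn tool [-0.03  0.01 -0.06] shift cm in end axes [-1.67  0.16 -0.09]
```

View pics/w1.png

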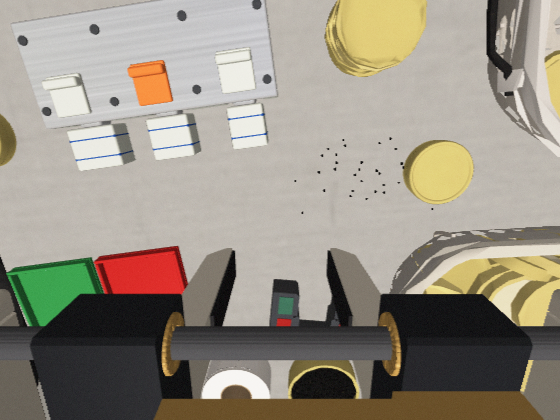

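```bash
python3 -m creep '[[[-4,0,0],[0,0,0]],[[-4,0,0],[0,0,0]],[[-4,0,0],[0,0,0]],[[-4,0,0],[0,0,0]],[[-4,0,0],[0,0,0]],[[-4,0,0],[0,0,0]],[[0,0,0],[0,0,0]]]'; cat > cam.py <<'E'
import sys
from plant import *
import cv2,numpy as np
n,o=sys.argv[1:3]
c=read_camera(n);cv2.imwrite(f"pics/{o}.png",c["img"][:,:,::-1]);np.savez(o+".npz",K=c["K"],T=c["T"])
E
python3 cam.py wrist w2; python3 -m creep '[[[0,-3.5,0],[0,0,0]],[[0,-3.5,0],[0,0,0]],[[0,0,0],[0,0,0]]]';python3 cam.py wrist w3
```

```text
t: 2.78
tool_pos: [0.7562, -0.0589, 0.3587]
orientation: [-0.137, -3.133, -0.001]
force: [-1.3, 0.6, -2.4]
opening: 0.0518
t: 3.08
tool_pos: [0.7435, -0.1339, 0.3671]
orientation: [-0.144, -3.138, 0.004]
force: [-0.4, -0.1, 0.5]
opening: 0.052
```

View pics/w2.png

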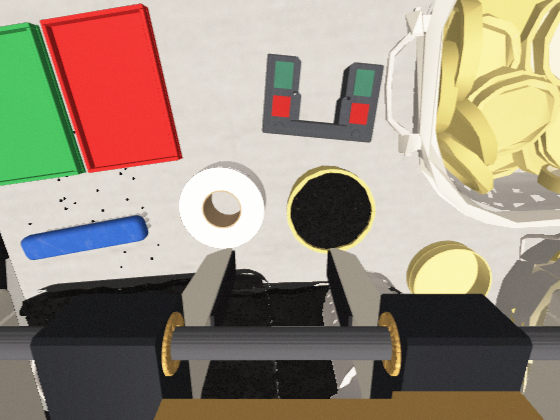

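View pics/w3.png

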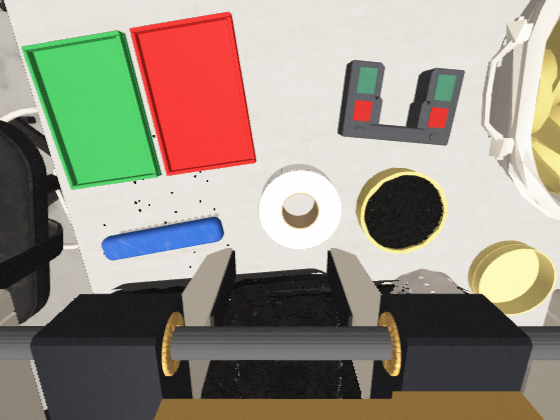

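```bash
python3 - <<'E'
import cv2
for n,x in(("w2",250),("w3",330)):
    a=cv2.imread(f"pics/{n}.png");cv2.imwrite(f"pics/{n}c.png",cv2.resize(a[0:165,x:x+220],None,fx=3.5,fy=3.5,interpolation=2))
E
```

```text
(no output)
```

View pics/w2c.png

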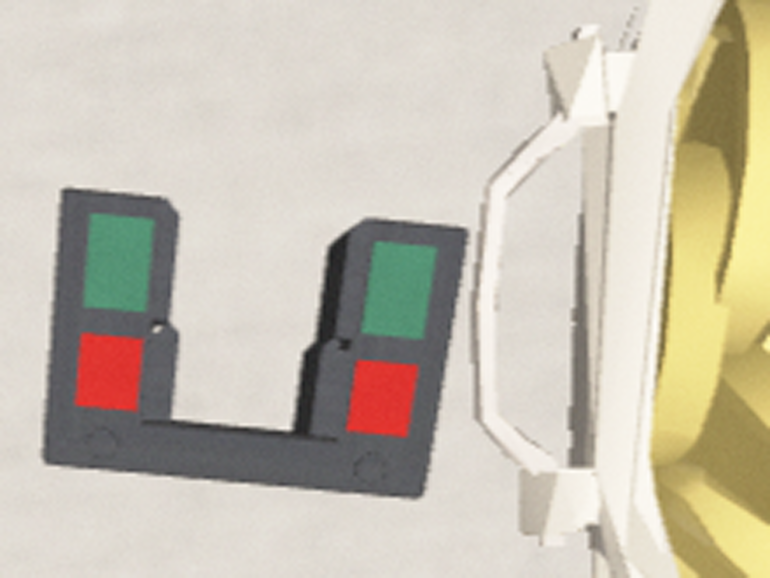

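View pics/w3c.png

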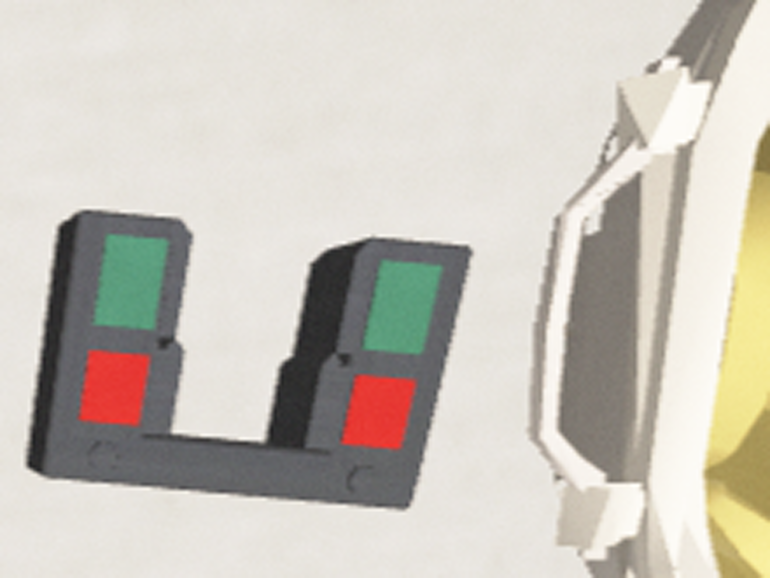

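```bash
cat > t.py <<'E'
from h import *
np.set_printoptions(precision=4,suppress=True)
A=np.load("w2.npz");B=np.load("w3.npz")
def f(c,x): return ((np.array(c,float)+.5)/3.5-.5)+[x,0]
def tr(a,b):
    M=[];v=[]
    for D,u in((A,a),(B,b)):
        d=D["T"][:3,:3]@np.linalg.inv(D["K"])@[*u,1];d/=np.linalg.norm(d);P=np.eye(3)-np.outer(d,d);M.append(P);v.append(P@D["T"][:3,3])
    return np.linalg.lstsq(np.vstack(M),np.hstack(v),rcond=None)[0]
for n,a,b in(("upbr",(545,57),(620,85)),("hup",(488,185),(562,215)),("hlow",(478,418),(538,435)),("lowbr",(525,470),(565,487)),
  ("gFL",(62,188),(80,212)),("gFR",(468,230),(470,247)),("gBR",(425,497),(408,507)),("redL",(143,335),(150,352)),("greenTR",(437,243),(443,264))):
    print(n,tr(f(a,250),f(b,330)))
for D,x,pts in((A,250,[(62,188),(468,230),(425,497),(44,460)]),(B,330,[(80,212),(470,247),(408,507),(40,473)])):
    w=p2w(D["K"],D["T"],[f(p,x) for p in pts],.03)
    print(w[:,:2], "mouth",w[:2,:2].mean(0),"back",w[2:,:2].mean(0))
E
python3 t.py
```

```text
upbr [0.6181 0.0395 0.086 ]
hup [0.6418 0.026  0.0931]
hlow [0.6862 0.0237 0.0954]
lowbr [0.6992 0.0375 0.0845]
gFL [ 0.6251 -0.0603  0.0315]
gFR [0.643  0.042  0.0276]
gBR [0.7097 0.0315 0.0245]
redL [ 0.6612 -0.0429  0.0322]
greenTR [0.6463 0.0324 0.0335]
[[ 0.6246 -0.0603]
 [ 0.6433  0.0413]
 [ 0.7091  0.03  ]
 [ 0.6903 -0.0717]] mouth [ 0.634  -0.0095] back [ 0.6997 -0.0209]
[[ 0.6252 -0.06  ]
 [ 0.643   0.0408]
 [ 0.7089  0.0288]
 [ 0.6902 -0.0727]] mouth [ 0.6341 -0.0096] back [ 0.6995 -0.022 ]
```

The gauge mouth is at about (0.632, -0.010) with yaw -10.2°. The basket handle tops out near z=0.095, so I'll grip the stem high at the gauge to keep the gripper body clear of it. Next is the piston pose from w1.

```bash
python3 - <<'E'
import cv2
a=cv2.imread("pics/w1.png");cv2.imwrite("pics/w1c.png",cv2.resize(a[40:180,60:290],None,fx=3.4,fy=3.4,interpolation=2))
E
```

```text
(no output)
```

View pics/w1c.png

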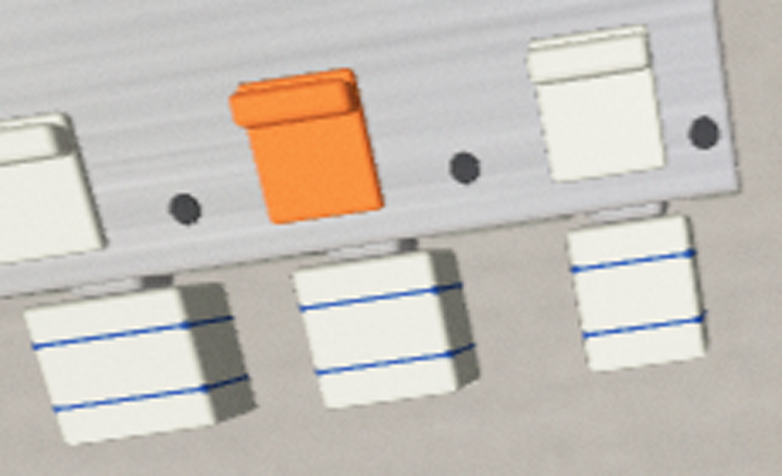

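```bash
python3 - <<'E'
from h import *
np.set_printoptions(precision=4,suppress=True)
D=np.load("w1.npz")
for pts,z in(([(325,408),(457,390),(433,250),(293,270)],.03),([(66,444),(215,425),(182,286),(25,310)],.03),([(592,370),(707,355),(688,215),(568,235)],.03)):
    w=p2w(D["K"],D["T"],[((np.array(p)+.5)/3.4-.5)+[60,40] for p in pts],z)[:,:2]
    d=w[:2].mean(0)-w[2:].mean(0);r=w[0]-w[1]
    print(w.mean(0),"nose",w[:2].mean(0),"back",w[2:].mean(0),np.linalg.norm(w[0]-w[1]),np.linalg.norm(d),np.degrees(np.arctan2(d[1],d[0])),np.degrees(np.arctan2(-r[0],r[1])))
E
python3 go.py 0.446 -0.142 0.10 2.3
```

```text
[ 0.4472 -0.1425] nose [ 0.4667 -0.1422] back [ 0.4278 -0.1428] 0.03907240070737322 0.038847015015720306 0.7834923267457817 -177.47491008852583
[ 0.4509 -0.2174] nose [ 0.4704 -0.2171] back [ 0.4314 -0.2176] 0.044855590105756356 0.0389095027943918 0.7225315855641093 -177.9521748829835
[ 0.4441 -0.0672] nose [ 0.463  -0.0665] back [ 0.4252 -0.068 ] 0.033341961328529734 0.03781265993723141 2.322186563979457 -177.80469878237525
t 3.13 grasp [ 0.74 -0.13  0.2 ] xhead 174.78 zax [-0. -0. -1.] F [0.1 0.4 0.3] open mm 52.00600545044963 q6 -1.72
shift cm (present axes) [29.56 -3.74 10.01] rows>= 7.665463290673214
turn tool [ -0.01   0.09 172.48] shift cm in end axes [-29.79  -0.15  10.01]
turn tool [-0.06 -0.01 -7.52] shift cm in end axes [29.79  0.15 10.01]
```

```bash
python3 -m creep '[[[2,0,0],[0,0,-3.75]],[[3.5,0,0],[0,0,-3.75]],[[3.7,0,0],[0,0,0]],[[3.7,0,0],[0,0,0]],[[3.7,0,0],[0,0,0]],[[3.7,0,0],[0,0,0]],[[3.7,0,0.5],[0,0,0]],[[3.2,0,1.5],[0,0,0]],[[2,0,2],[0,0,0]],[[0,0,2],[0,0,0]],[[0,0,2],[0,0,0]],[[0,0,0],[0,0,0]]]'; python3 go.py 0.446 -0.1425 0.022 2.3; python3 cam.py wrist w4
```

```text
t: 4.13
tool_pos: [0.4508, -0.1344, 0.2833]
orientation: [0.069, -3.137, -0.004]
force: [-0.6, -0.1, -0.6]
opening: 0.052
t 4.13 grasp [ 0.45 -0.13  0.12] xhead -177.48 zax [-0.  0. -1.] F [-0.6 -0.1 -0.6] open mm 52.039241965122905 q6 -2.01
shift cm (present axes) [ 0.4  -0.85  9.4 ] rows>= 2.30354242620524
turn tool [   0.38    0.21 -179.78] shift cm in end axes [-0.44  0.83  9.4 ]
turn tool [ 0.14 -0.24  0.22] shift cm in end axes [ 0.44 -0.83  9.4 ]
```

View pics/w4.png

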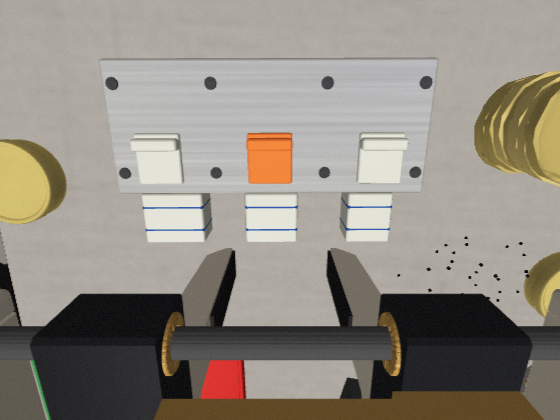

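```bash
python3 -m creep '[[[0.2,-0.4,0],[0,0,0]],[[0.2,-0.45,0],[0,0,0]],[[0,0,2],[0,0,0]],[[0,0,2],[0,0,0]],[[0,0,2],[0,0,0]],[[0,0,0],[0,0,0]],[[0,0,0],[0,0,0]]]'; python3 go.py 0.446 -0.1425 0.022 2.3; python3 cam.py wrist w5;python3 cam.py top t5; python3 - <<'E'
import cv2
a=cv2.imread("pics/w5.png");cv2.imwrite("pics/w5c.png",cv2.resize(a[100:350,130:420],None,fx=2.4,fy=2.4,interpolation=2))
E
```

```text
t: 4.77
tool_pos: [0.4498, -0.1449, 0.2271]
orientation: [0.069, -3.14, -0.001]
force: [-0.1, 0.0, 1.2]
opening: 0.0521
t 4.77 grasp [ 0.45 -0.14  0.06] xhead -177.5 zax [-0.  0. -1.] F [-0.1  0.   1.2] open mm 52.08081489288293 q6 -2.03
shift cm (present axes) [0.35 0.25 3.78] rows>= 0.9269674935484602
turn tool [   0.09    0.04 -179.8 ] shift cm in end axes [-0.35 -0.25  3.78]
turn tool [ 0.03 -0.06  0.2 ] shift cm in end axes [0.35 0.25 3.78]
```

View pics/w5c.png

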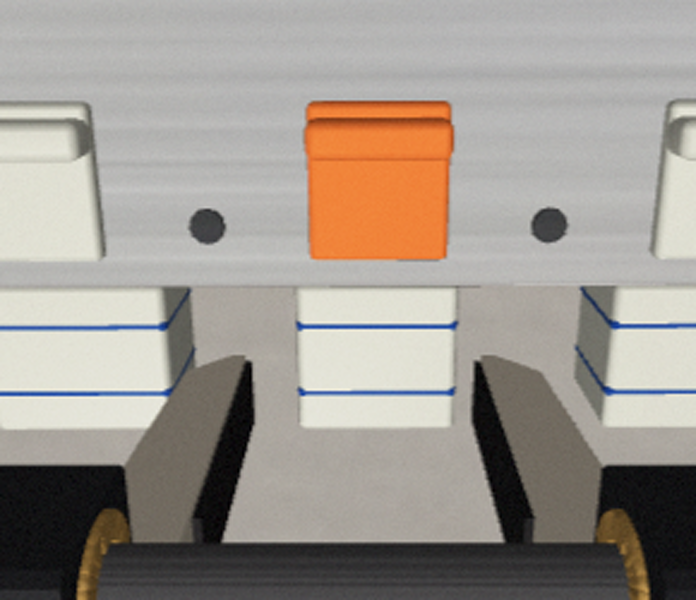

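```bash
python3 -m creep '[[[0.35,0.28,0],[0,0,0]],[[0,0,1],[0,0,0]],[[0,0,1],[0,0,0]],[[0,0,1],[0,0,0]],[[0,0,0.7],[0,0,0]],[[0,0,0],[0,0,0]]]'; python3 go.py 0.446 -0.1425 0.022 2.3; python3 -m creep '[[[0,0,0],[0,0,0]],[[0,0,0],[0,0,0]],[[0,0,0],[0,0,0]],[[0,0,0],[0,0,0]]]' 30 20; python3 cam.py wrist w6
```

```text
t: 5.37
tool_pos: [0.445, -0.1416, 0.1872]
orientation: [0.069, -3.137, -0.003]
force: [0.5, 0.5, -0.5]
opening: 0.0521
t 5.37 grasp [ 0.44 -0.14  0.02] xhead -177.49 zax [-0.  0. -1.] F [ 0.5  0.5 -0.5] open mm 52.09110280133918 q6 -2.03
shift cm (present axes) [-0.15 -0.13 -0.21] rows>= 0.07027607652157461
turn tool [   0.32    0.16 -179.79] shift cm in end axes [ 0.15  0.13 -0.21]
turn tool [ 0.1  -0.21  0.21] shift cm in end axes [-0.15 -0.13 -0.21]
t: 5.7
tool_pos: [0.4464, -0.1422, 0.19]
orientation: [-0.069, 3.14, -0.0]
force: [-0.6, 0.5, -1.3]
opening: 0.0401
```

View pics/w6.png

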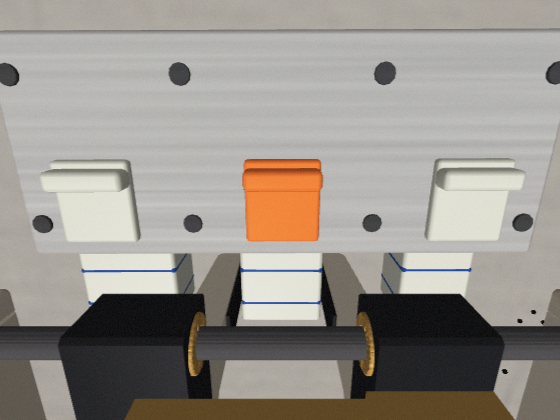

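```bash
python3 -m creep '[[[-0.5,0,0],[0,0,0]],[[-1,0,0],[0,0,0]],[[-1,0,0],[0,0,0]],[[-1,0,0],[0,0,0]],[[-1,0,0],[0,0,0]],[[-1,0,0],[0,0,0]],[[-1,0,0],[0,0,0]],[[-1,0,0],[0,0,0]],[[-1,0,0],[0,0,0]],[[0,0,0],[0,0,0]]]';  python3 -m creep '[[[0,0,0],[0,0,0]],[[0,0,0],[0,0,0]]]'; python3 go.py; python3 cam.py wrist w7
```

```text
t: 6.58
tool_pos: [0.5327, -0.1384, 0.1903]
orientation: [-0.069, 3.139, -0.001]
force: [0.1, 0.0, -1.5]
opening: 0.04
t: 6.75
tool_pos: [0.5311, -0.1384, 0.1899]
orientation: [-0.069, 3.14, -0.0]
force: [1.9, -0.1, 0.8]
opening: 0.0399
t 6.75 grasp [ 0.53 -0.14  0.02] xhead -177.49 zax [ 0. -0. -1.] F [ 1.9 -0.1  0.8] open mm 39.93521502632378 q6 -1.96
```

View pics/w7.png

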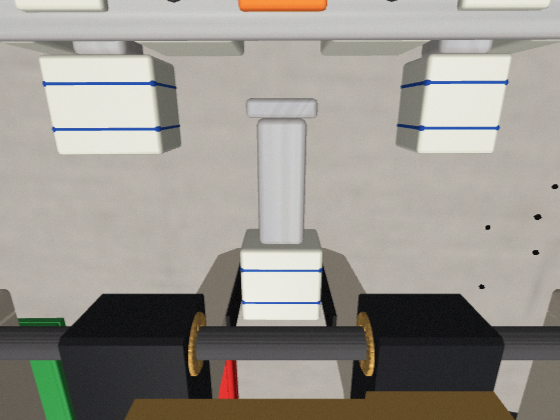

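```bash
python3 -m creep '[[[0,0,0],[0,0,0]],[[0,0,0],[0,0,0]],[[0,0,0],[0,0,0]],[[0,0,0],[0,0,0]],[[0,0,-1],[0,0,0]],[[0,0,-2],[0,0,0]],[[0,0,-1],[0,0,0]],[[0,0,0],[0,0,0]]]' 48 20; python3 cam.py wrist w8;python3 go.py 0.465 -0.1405 0.036 2.3; python3 cam.py top t8; python3 - <<'E'
import cv2
a=cv2.imread("pics/t8.png");cv2.imwrite("pics/t8c.png",cv2.resize(a[80:300,180:380],None,fx=2.7,fy=2.7,interpolation=2))
E
```

```text
t: 7.47
tool_pos: [0.5326, -0.1389, 0.2333]
orientation: [-0.069, 3.136, -0.003]
force: [0.4, -0.1, 0.9]
opening: 0.0444
t 7.52 grasp [ 0.53 -0.14  0.06] xhead -177.5 zax [ 0. -0. -1.] F [ 0.  -0.4 -0.3] open mm 44.6486580398535 q6 -1.96
shift cm (present axes) [6.78 0.14 2.83] rows>= 1.7923450713884848
turn tool [  -0.33   -0.14 -179.8 ] shift cm in end axes [-6.77 -0.12  2.85]
turn tool [-0.09  0.21  0.2 ] shift cm in end axes [6.77 0.12 2.85]
```

View pics/w8.png

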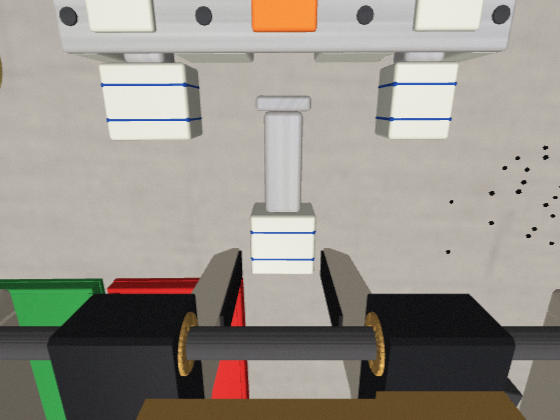

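View pics/t8c.png

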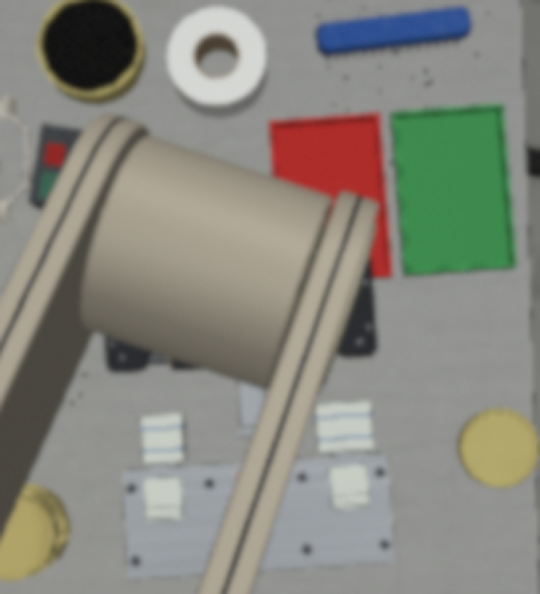

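```bash
python3 - <<'E'
from h import *
D=np.load("w8.npz")
print(p2w(D["K"],D["T"],[(283.5,96.5),(283,206),(282.5,263)],.03).round(4))
E
python3 -m creep '[[[3,0,0],[0,0,0]],[[3.5,0.1,0],[0,0,0]],[[0.2,0,1],[0,0,0]],[[0,0,1],[0,0,0]],[[0,0,0.8],[0,0,0]],[[0,0,0],[0,0,0]],[[0,0,0],[0,0,0]]]'; python3 go.py 0.465 -0.1405 0.036 2.3; python3 cam.py wrist w9
```

```text
[[ 0.4446 -0.143   0.03  ]
 [ 0.5064 -0.1405  0.03  ]
 [ 0.5442 -0.1391  0.03  ]]
t: 8.15
tool_pos: [0.4646, -0.1402, 0.2009]
orientation: [0.069, -3.14, -0.001]
force: [-0.1, -0.2, -0.4]
opening: 0.0449
t 8.15 grasp [ 0.46 -0.14  0.03] xhead -177.48 zax [-0.  0. -1.] F [-0.1 -0.2 -0.4] open mm 44.88082950150649 q6 -2.01
shift cm (present axes) [-0.06 -0.04 -0.24] rows>= 0.05995090839193893
turn tool [   0.11    0.06 -179.78] shift cm in end axes [ 0.06  0.04 -0.24]
turn tool [ 0.04 -0.07  0.22] shift cm in end axes [-0.06 -0.04 -0.24]
```

View pics/w9.png

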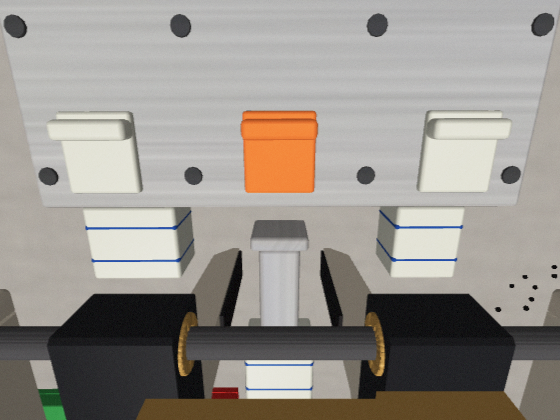

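```bash
python3 -m creep '[[[0,0,-0.2],[0,0,0]],[[0,0,0],[0,0,0]],[[0,0,0],[0,0,0]],[[0,0,0],[0,0,0]],[[0,0,0],[0,0,0]]]' 12 40; python3 go.py 0.465 -0.1405 0.036 2.3;python3 -m creep '[[[0,0,-0.4],[0,0,0]],[[0,0,-0.5],[0,0,0]],[[0,0,-0.5],[0,0,0]],[[-1,0,-1],[0,0,0]],[[0,0,0],[0,0,0]],[[0,0,0],[0,0,0]]]';python3 go.py; python3 cam.py wrist w10;python3 cam.py scene s10;python3 -c "
import cv2
a=cv2.imread('pics/s10.png');cv2.imwrite('pics/s10c.png',cv2.resize(a[120:320,120:400],None,fx=2.8,fy=2.8))"
```

```text
t: 8.62
tool_pos: [0.4644, -0.1404, 0.2041]
orientation: [-0.069, 3.14, -0.001]
force: [0.7, -0.0, 2.6]
opening: 0.0215
t 8.62 grasp [ 0.46 -0.14  0.04] xhead -177.49 zax [ 0. -0. -1.] F [ 0.7 -0.   2.6] open mm 21.50941859680331 q6 -2.01
shift cm (present axes) [-0.04 -0.01  0.08] rows>= 0.022887839207381366
turn tool [  -0.07   -0.04 -179.79] shift cm in end axes [0.04 0.01 0.08]
turn tool [-0.02  0.04  0.21] shift cm in end axes [-0.04 -0.01  0.08]
t: 9.12
tool_pos: [0.4747, -0.14, 0.2286]
orientation: [-0.069, 3.139, -0.001]
force: [-0.6, -0.6, -0.6]
opening: 0.0217
t 9.12 grasp [ 0.47 -0.14  0.06] xhead -177.47 zax [ 0. -0. -1.] F [-0.6 -0.6 -0.6] open mm 21.683005393145834 q6 -2.01
```

View pics/w10.png

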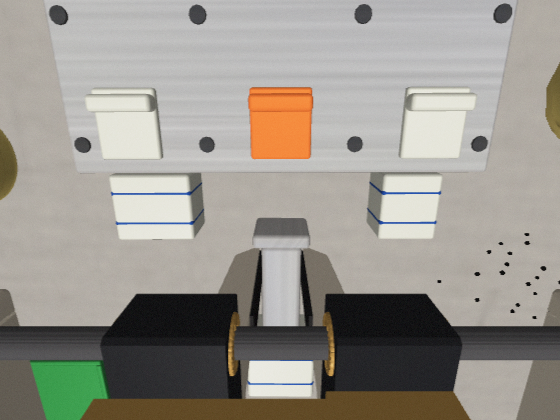

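View pics/s10c.png

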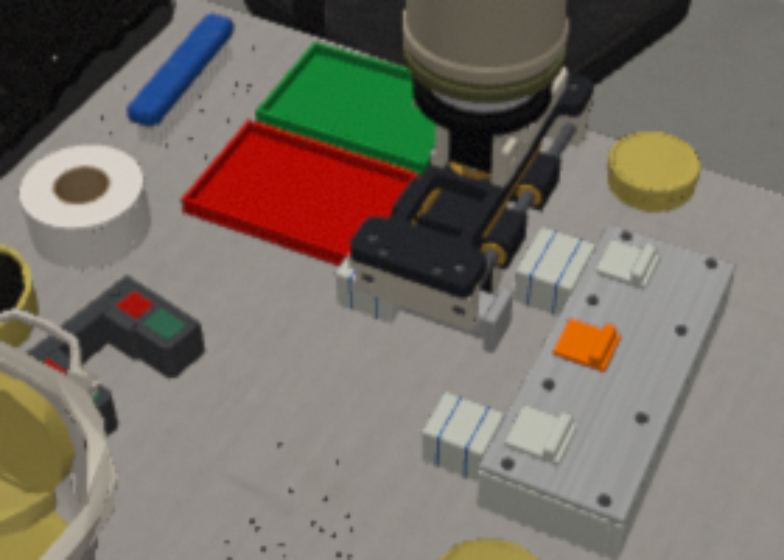

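```bash
python3 go.py 0.532 0.008 0.061 -10.2
```

```text
t 9.22 grasp [ 0.47 -0.14  0.06] xhead -177.49 zax [-0.  0. -1.] F [ 0.3  0.  -2. ] open mm 21.43279809331556 q6 -2.01
shift cm (present axes) [-6.47 14.51 -0.09] rows>= 3.8745559125759783
turn tool [   0.05    0.01 -167.29] shift cm in end axes [  3.12 -15.58  -0.09]
turn tool [ 0.01 -0.03 12.71] shift cm in end axes [-3.12 15.58 -0.09]
```

```bash
python3 -m creep '[[[-1.5,0,-0.5],[0,0,0]],[[-2,0,-0.5],[0,0,0]],[[-2,1,0],[0,0,0]],[[-1,2.5,0],[0,0,0]],[[0,3,0],[0,0,3]],[[0,3,0],[0,0,3]],[[0,3,0],[0,0,3]],[[0,2,0],[0,0,3.7]],[[0,0,0],[0,0,0]],[[0,0,0],[0,0,0]]]';python3 go.py 0.532 0.008 0.061 -10.2;python3 cam.py scene s11;python3 cam.py top t11;python3 -c "
import cv2
a=cv2.imread('pics/s11.png');cv2.imwrite('pics/s11c.png',cv2.resize(a[120:320,80:360],None,fx=2.8,fy=2.8))
a=cv2.imread('pics/t11.png');cv2.imwrite('pics/t11c.png',cv2.resize(a[90:250,140:340],None,fx=4,fy=3.6))"
```

```text
t: 10.05
tool_pos: [0.54, 0.0087, 0.237]
orientation: [-0.274, -3.128, 0.0]
force: [0.0, -0.3, -2.5]
opening: 0.0209
t 10.05 grasp [0.54 0.01 0.07] xhead 169.98 zax [-0. -0. -1.] F [ 0.  -0.3 -2.5] open mm 20.86932062719668 q6 -1.47
shift cm (present axes) [ 0.76 -0.2   0.87] rows>= 0.28577640606517174
turn tool [   0.12   -0.03 -179.82] shift cm in end axes [-0.76  0.2   0.87]
turn tool [-0.02 -0.08  0.18] shift cm in end axes [ 0.76 -0.2   0.87]
```

View pics/s11c.png

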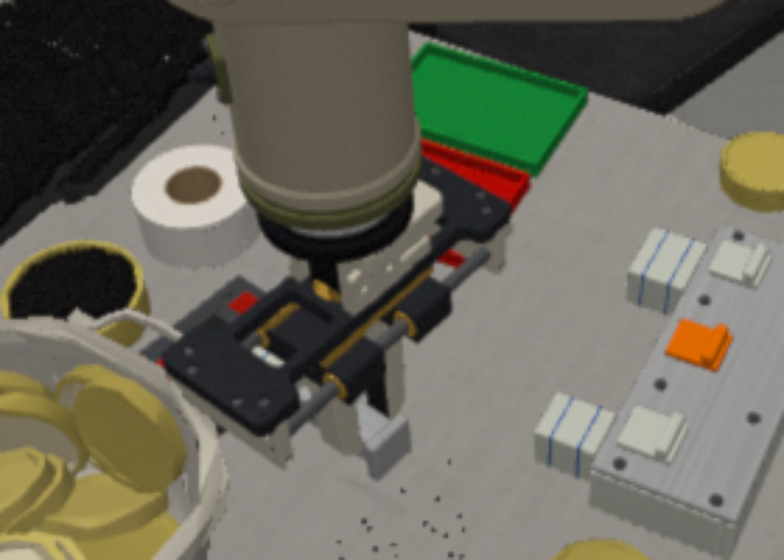

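View pics/t11c.png

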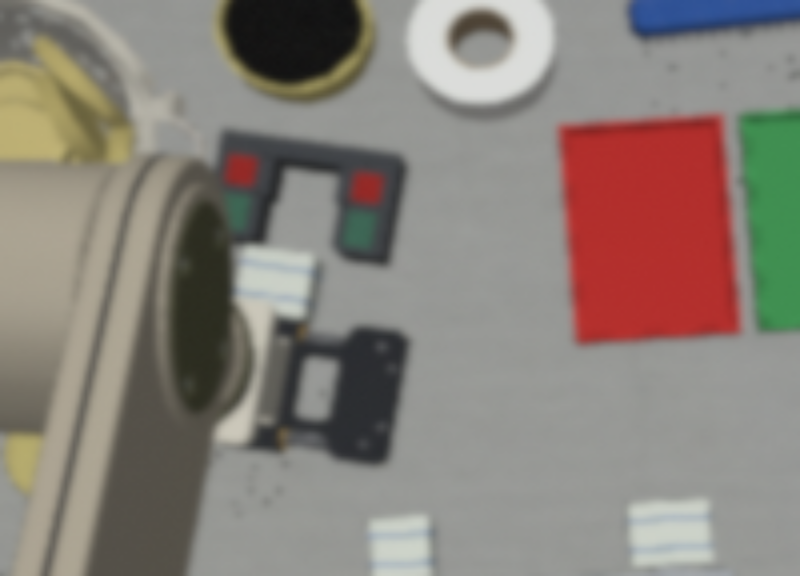

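```bash
python3 - <<'E'
import cv2
a=cv2.imread('pics/t11.png');cv2.imwrite('pics/t11d.png',cv2.resize(a[115:180,185:255],None,fx=9,fy=9,interpolation=2))
E
```

```text
(no output)
```

View pics/t11d.png

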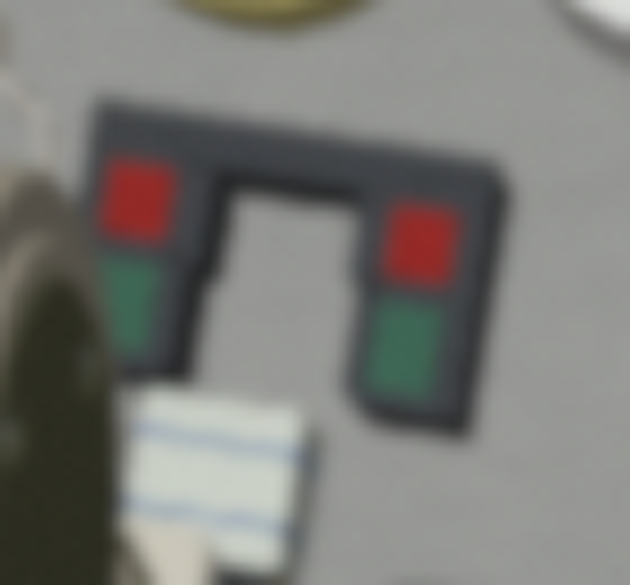

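```bash
python3 - <<'E'
from h import *
np.set_printoptions(precision=4,suppress=True)
f=lambda p:(np.array(p,float)+.5)/9-.5+[185,115]
n=p2w(Kt,Tt,[f((140,385)),f((308,405)),f((275,572))],.0625)[:,:2]
g=p2w(Kt,Tt,[f((98,100)),f((505,165)),f((465,437)),f((180,300)),f((354,330))],.03)[:,:2]
print(n,np.linalg.norm(n[0]-n[1]),np.linalg.norm(n[2]-n[1]));print(g)
ax=g[1]-g[2];ax/=np.linalg.norm(ax);lat=np.array([-ax[1],ax[0]])
print("gyaw",np.degrees(np.arctan2(ax[1],ax[0])),np.degrees(np.arctan2((g[1]-g[0])[0],-(g[1]-g[0])[1])))
c=(g[0]+g[1])/2
print("lateral of slot centre",g[3:]@lat,c@lat,"nose",n[:2]@lat,n[:2].mean(0)@lat,"along: nose",n[:2]@ax,"mouth",g[2]@ax, "headyaw",np.degrees(np.arctan2(*(n[1]-n[2])[::-1])),np.degrees(np.arctan2((n[1]-n[0])[0],-(n[1]-n[0])[1])))
E
```

```text
[[ 0.6272  0.0111]
 [ 0.6214 -0.0293]
 [ 0.5813 -0.0209]] 0.04076896457483776 0.04100505327813204
[[ 0.7058  0.0282]
 [ 0.687  -0.0737]
 [ 0.6187 -0.0627]
 [ 0.6547  0.0081]
 [ 0.6462 -0.0353]]
gyaw -9.107761332669684 -10.461774997078036
lateral of slot centre [0.1117 0.0674] 0.0878182778167456 nose [0.1102 0.0694] 0.08980879444074881 along: nose [0.6175 0.6183] mouth 0.6208133995890709 headyaw -11.781062259687648 -8.086250358412423
```

```bash
python3 -m creep '[[[0.5,-0.1,0.5],[0,0,0]],[[0.5,0,1],[0,0,0]],[[0,0,1],[0,0,0]],[[0,0,0.5],[0,0,0]],[[0,0,0.1],[0,0,0]],[[0,0,0],[0,0,0]],[[0,0,0],[0,0,0]]]';python3 go.py 0.532 0.008 0.037 -10.2;python3 cam.py scene s12;python3 cam.py top t12;python3 -c "
import cv2
a=cv2.imread('pics/s12.png');cv2.imwrite('pics/s12c.png',cv2.resize(a[180:320,80:260],None,fx=4,fy=4))
a=cv2.imread('pics/t12.png');cv2.imwrite('pics/t12c.png',cv2.resize(a[115:195,180:260],None,fx=7,fy=7))"
```

```text
t: 10.73
tool_pos: [0.5307, 0.0084, 0.2067]
orientation: [-0.279, -3.129, 0.0]
force: [0.0, 0.4, -1.6]
opening: 0.0216
t 10.73 grasp [0.53 0.01 0.04] xhead 169.8 zax [-0. -0. -1.] F [ 0.   0.4 -1.6] open mm 21.641830003256036 q6 -1.47
shift cm (present axes) [-0.13 -0.02  0.24] rows>= 0.06749106423372933
turn tool [ -0.   0. 180.] shift cm in end axes [0.13 0.02 0.24]
turn tool [-0. -0. -0.] shift cm in end axes [-0.13 -0.02  0.24]
```

View pics/s12c.png

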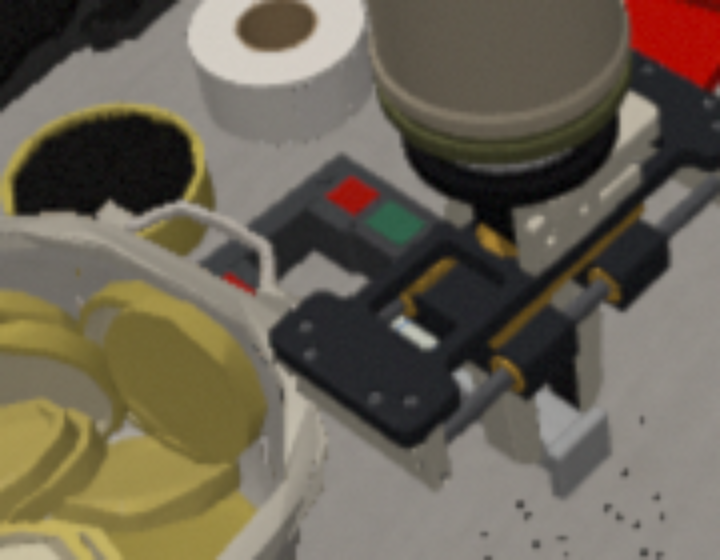

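View pics/t12c.png

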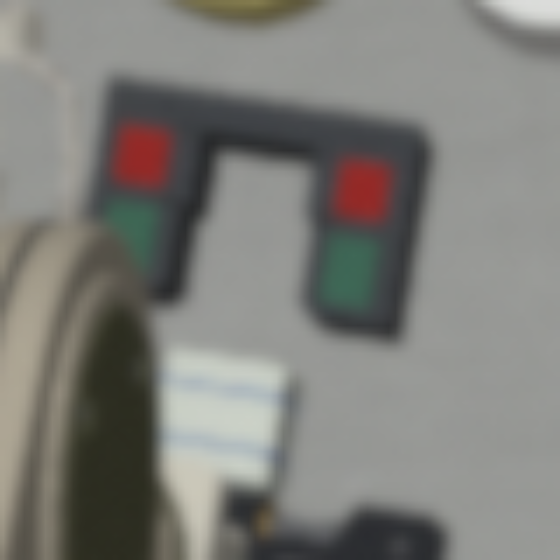

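```bash
python3 -m creep '[[[0,0,0.2],[0,0,0]],[[-0.5,0,0],[0,0,0]],[[-0.5,0,0],[0,0,0]],[[-0.5,0,0],[0,0,0]],[[-0.4,0,0],[0,0,0]],[[0,0,0],[0,0,0]]]';python3 go.py 0.562 0.0026 0.037 -10.2;python3 -m creep '[[[-0.3,0,0],[0,0,0]],[[-0.3,0,0],[0,0,0]],[[-0.3,0,0],[0,0,0]],[[0,0,0],[0,0,0]]]';python3 go.py 0.562 0.0026 0.037 -10.2;python3 cam.py top t13;python3 -c "
import cv2
a=cv2.imread('pics/t13.png');cv2.imwrite('pics/t13c.png',cv2.resize(a[115:195,180:260],None,fx=7,fy=7))"
```

```text
t: 11.33
tool_pos: [0.5503, 0.005, 0.205]
orientation: [0.279, 3.128, -0.0]
force: [0.6, -1.1, -1.9]
opening: 0.0215
t 11.33 grasp [0.55 0.01 0.04] xhead 169.8 zax [ 0. -0. -1.] F [ 0.6 -1.1 -1.9] open mm 21.462021915589787 q6 -1.48
shift cm (present axes) [-1.18 -0.03  0.07] rows>= 0.2887181454699251
turn tool [  0.08  -0.01 180.  ] shift cm in end axes [1.18 0.03 0.07]
turn tool [ 0.    0.05 -0.  ] shift cm in end axes [-1.18 -0.03  0.07]
t: 11.67
tool_pos: [0.5544, 0.0046, 0.204]
orientation: [-0.277, -3.114, -0.001]
force: [-32.4, 6.7, 28.6]
opening: 0.0219
t 11.67 grasp [0.55 0.   0.04] xhead 169.83 zax [-0.01  0.   -1.  ] F [-32.4   6.7  28.6] open mm 21.868520778578574 q6 -1.48
shift cm (present axes) [-1.03 -0.05 -0.04] rows>= 0.25152934830954315
turn tool [   1.35   -0.04 -179.97] shift cm in end axes [ 1.03  0.05 -0.03]
turn tool [-0.02 -0.86  0.03] shift cm in end axes [-1.03 -0.05 -0.03]
```

View pics/t13c.png

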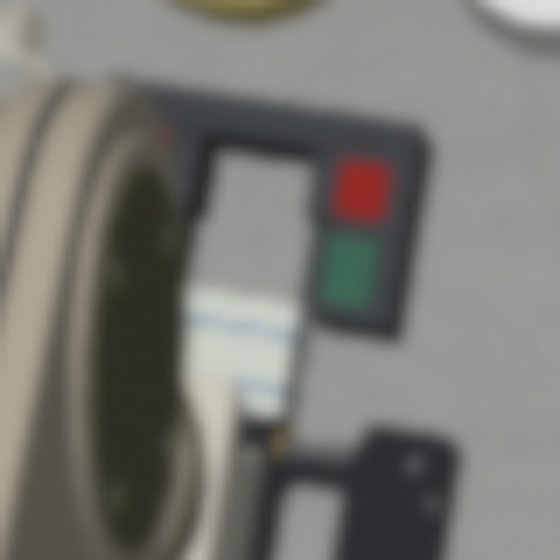

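```bash
python3 -c "
from plant import *;s=read_state();print(s['force'],s['wrist_torque'])"; python3 -m creep '[[[0.4,0,0],[0,0,0]],[[0.3,0,0],[0,0,0]],[[0,0,0],[0,0,0]],[[0,0,0],[0,0,0]]]';python3 go.py 0.562 0.0026 0.037 -10.2;python3 cam.py wrist w13;python3 cam.py scene s13; python3 -c "
import cv2
a=cv2.imread('pics/s13.png');cv2.imwrite('pics/s13c.png',cv2.resize(a[180:320,60:240],None,fx=4,fy=4))"
```

```text
[-31.89041712   6.56568136  28.20190095] [ 0.95225692  5.77452466 -0.07377452]
t: 12.05
tool_pos: [0.5511, 0.0049, 0.2046]
orientation: [-0.279, -3.129, -0.0]
force: [-1.0, 1.0, -1.4]
opening: 0.0211
t 12.05 grasp [0.55 0.   0.04] xhead 169.81 zax [-0.  0. -1.] F [-1.   1.  -1.4] open mm 21.10968298326161 q6 -1.48
shift cm (present axes) [-1.12 -0.03  0.03] rows>= 0.27319154731194906
turn tool [   0.04    0.01 -179.99] shift cm in end axes [1.12 0.03 0.03]
turn tool [ 0.   -0.03  0.01] shift cm in end axes [-1.12 -0.03  0.03]
```

View pics/s13c.png

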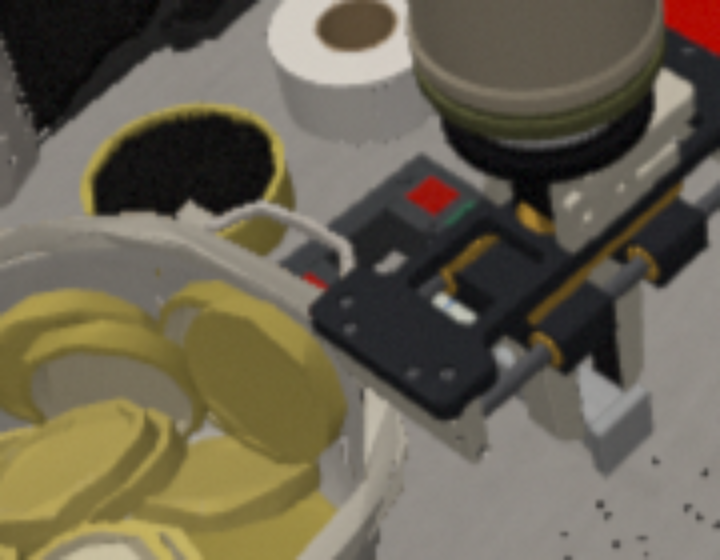

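View pics/w13.png

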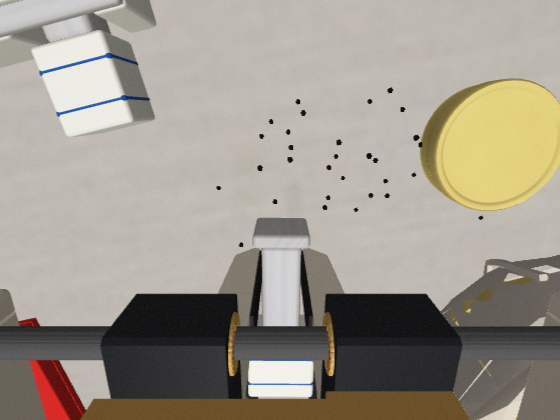

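```bash
python3 -c "
import cv2,numpy as np
a=cv2.imread('pics/t13.png')[128:180,195:245];b=cv2.resize(a,None,fx=11,fy=11,interpolation=cv2.INTER_CUBIC);cv2.imwrite('pics/t13d.png',cv2.convertScaleAbs(b,alpha=1.3,beta=-20))
a=cv2.imread('pics/t12.png')[128:180,195:245];b=cv2.resize(a,None,fx=11,fy=11,interpolation=cv2.INTER_CUBIC);cv2.imwrite('pics/t12d.png',cv2.convertScaleAbs(b,alpha=1.3,beta=-20))"
```

```text
(no output)
```

View pics/t13d.png

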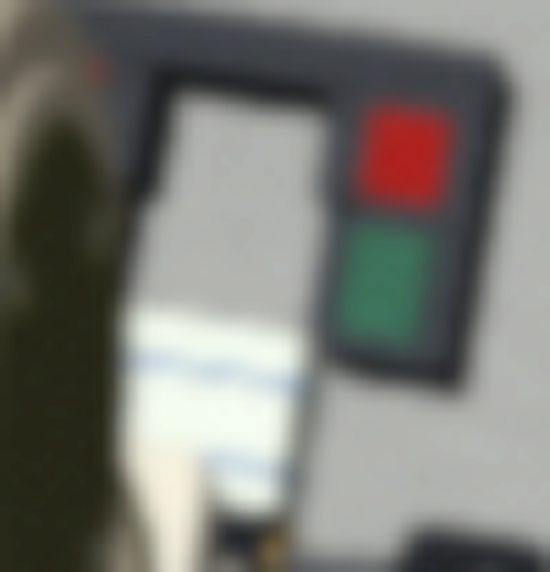

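View pics/t12d.png

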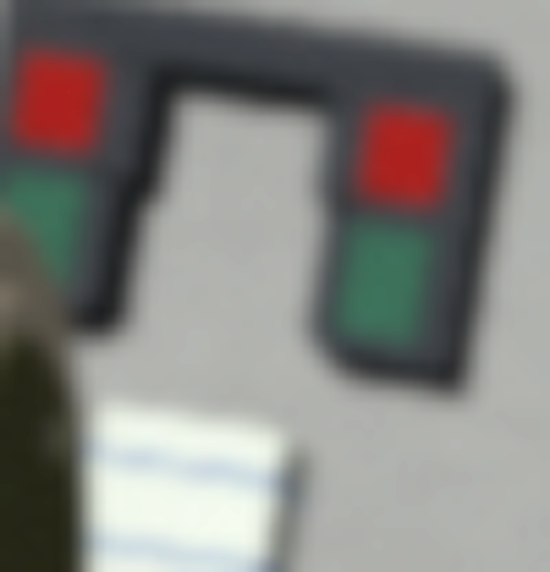

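```bash
cat > ff.py <<'E'
from h import *
from plant import read_state,grip_point_offset as G
s=read_state();Rm=R.from_rotvec(s["orientation"]).as_matrix();gp=s["tool_pos"]+Rm[:,2]*G
y=np.radians(-10.2);A=np.array([[np.cos(y),np.sin(y),0],[-np.sin(y),np.cos(y),0],[0,0,1]])
print("gauge-frame grasp mm",(A@(gp-[.632,-.010,0])*1e3).round(1),"F",(A@s["force"]).round(1),"M@grasp",(A@(s["wrist_torque"]-np.cross(gp-s["tool_pos"],s["force"]))).round(2))
E
python3 ff.py; for i in 1 2 3; do python3 -m creep '[[[-0.15,0,0],[0,0,0]],[[0,0,0],[0,0,0]]]' >/dev/null; python3 ff.py; done
```

```text
gauge-frame grasp mm [-82.3   0.3  37.3] F [-2.2  0.1 -1.9] M@grasp [ 0.1   0.14 -0.07]
gauge-frame grasp mm [-82.    0.4  36.9] F [-9.9  0.7  3. ] M@grasp [ 0.06 -0.12 -0.06]
gauge-frame grasp mm [-81.8   0.5  36.8] F [-15.9   0.9  10.6] M@grasp [-0.01  0.15 -0.05]
gauge-frame grasp mm [-81.7   0.5  36.8] F [-23.3   1.2  17.6] M@grasp [-0.16  0.17 -0.11]
```

```bash
python3 -m creep '[[[0.7,0,-0.1],[0,0,0]],[[0,0.15,0],[0,0,0]],[[-0.25,0,0],[0,0,0]],[[0,0,0],[0,0,0]]]' >/dev/null;python3 ff.py; for i in 1 2 3; do python3 -m creep '[[[-0.15,0,0],[0,0,0]],[[0,0,0],[0,0,0]]]' >/dev/null; python3 ff.py; done
```

```text
gauge-frame grasp mm [-80.8   1.8  38.9] F [ 1.1  0.2 -1.4] M@grasp [-0.05  0.2  -0.04]
gauge-frame grasp mm [-79.8   1.7  38.6] F [-0.6  0.2 -1.9] M@grasp [ 0.01 -0.06 -0.01]
gauge-frame grasp mm [-78.7   1.7  38.5] F [ 0.7 -0.2 -1.2] M@grasp [ 0.08  0.12 -0.04]
gauge-frame grasp mm [-77.3   1.8  38.5] F [ 0.4 -0.2 -2.5] M@grasp [0.09 0.06 0.03]
```

```bash
for i in 1 2 3; do python3 -m creep '[[[-0.25,0,0],[0,0,0]],[[-0.25,0,0],[0,0,0]],[[0,0,0],[0,0,0]]]' >/dev/null; python3 ff.py; done
```

```text
gauge-frame grasp mm [-72.    1.8  38.6] F [-0.8  0.3 -0.4] M@grasp [-0.03 -0.12 -0.02]
gauge-frame grasp mm [-67.    1.8  38.6] F [-0.9 -0.6 -0.9] M@grasp [ 0.08 -0.15 -0.02]
gauge-frame grasp mm [-62.1   1.8  38.6] F [-0.6  0.1 -1.4] M@grasp [-0.02 -0.06  0.02]
```

```bash
python3 -m creep '[[[-0.1,0,0.1],[0,0,0]],[[0,0,0],[0,0,0]]]' >/dev/null; python3 ff.py; for i in 1 2 3 ; do python3 -m creep '[[[-0.15,0,0],[0,0,0]],[[0,0,0],[0,0,0]]]' >/dev/null; python3 ff.py; done
```

```text
gauge-frame grasp mm [-61.5   1.8  37.3] F [ 1.  -0.5 -1.2] M@grasp [ 0.07  0.15 -0.01]
gauge-frame grasp mm [-59.9   1.8  37.4] F [ 1.  -0.1 -1.3] M@grasp [ 0.05  0.23 -0.  ]
gauge-frame grasp mm [-58.4   1.8  37.5] F [-0.3  0.4 -1.9] M@grasp [-0.04 -0.04 -0.02]
gauge-frame grasp mm [-56.8   1.8  37.5] F [ 0.9 -0.1 -1.4] M@grasp [-0.03  0.19  0.03]
```

```bash
for i in 1 2 3 4; do python3 -m creep '[[[-0.1,0,0],[0,0,0]],[[0,0,0],[0,0,0]]]' >/dev/null; python3 ff.py; done; python3 cam.py top t14;python3 cam.py scene s14;  python3 -c "
import cv2
a=cv2.imread('pics/t14.png')[118:190,180:260];cv2.imwrite('pics/t14d.png',cv2.resize(a,None,fx=8,fy=8,interpolation=2))
a=cv2.imread('pics/s14.png');cv2.imwrite('pics/s14c.png',cv2.resize(a[180:320,60:240],None,fx=4,fy=4))"
```

```text
gauge-frame grasp mm [-56.    1.8  37.4] F [-0.5 -0.5 -1.4] M@grasp [ 0.08 -0.03  0.02]
gauge-frame grasp mm [-55.7   1.9  37.1] F [-2.9  0.5 -1. ] M@grasp [ 0.02  0.04 -0.04]
gauge-frame grasp mm [-55.5   1.9  36.9] F [-7.  -0.3  1.6] M@grasp [ 0.13  0.06 -0.04]
gauge-frame grasp mm [-55.4   2.   36.9] F [-11.9   0.3   6. ] M@grasp [ 0.05  0.05 -0.05]
```

View pics/t14d.png

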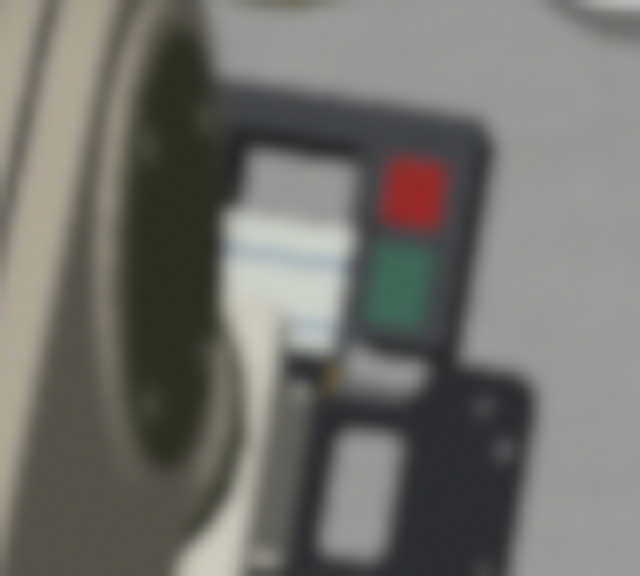

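View pics/s14c.png

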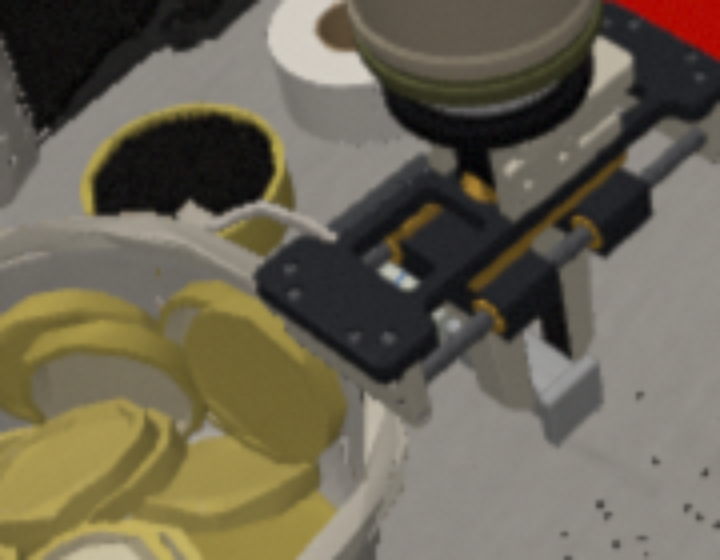

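```bash
python3 -m creep '[[[0.4,0,0],[0,0,0]],[[0.2,0,-0.5],[0,0,0]],[[0,0,-1.5],[0,0,0]],[[0,0,-2],[0,0,0]],[[0,0,-2],[0,0,0]],[[0,0,-2],[0,0,0]],[[0,0,0],[0,0,-4]],[[0,0,0],[0,0,-4]],[[0,0,0],[0,0,-4.7]],[[0,0,0],[0,0,0]]]'; python3 go.py 0.6135 -0.3145 0.115 2.5; python3 cam.py wrist w15
```

```text
t: 16.5
tool_pos: [0.5744, 0.0021, 0.2856]
orientation: [-0.075, 3.139, -0.001]
force: [0.5, 1.0, -2.0]
opening: 0.0213
t 16.5 grasp [0.57 0.   0.12] xhead -177.28 zax [ 0. -0. -1.] F [ 0.5  1.  -2. ] open mm 21.264408348586972 q6 -1.7
shift cm (present axes) [ -2.37 -31.8    0.35] rows>= 7.779221335097751
turn tool [  -0.15   -0.04 -179.78] shift cm in end axes [ 2.5  31.8   0.33]
turn tool [-0.02  0.1   0.22] shift cm in end axes [ -2.5  -31.8    0.33]
```

View pics/w15.png

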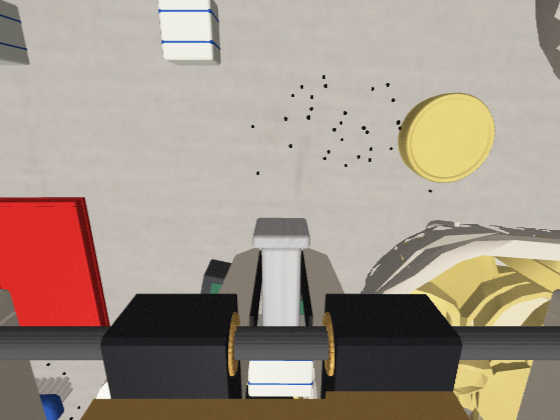

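```bash
python3 -m creep '[[[0,-1.5,0],[0,0,0]],[[0,-3,0],[0,0,0]],[[-0.3,-3.3,0],[0,0,0]],[[-0.3,-3.4,0],[0,0,0]],[[-0.3,-3.4,0],[0,0,0]],[[-0.3,-3.4,0],[0,0,0]],[[-0.3,-3.4,0],[0,0,0]],[[-0.3,-3.4,0],[0,0,0]],[[-0.3,-3.4,0],[0,0,0]],[[-0.3,-2.6,0],[0,0,0]],[[0,-1,0],[0,0,0]],[[0,0,0],[0,0,0]]]'; python3 go.py 0.6135 -0.3145 0.045 2.5; python3 cam.py top t16;python3 cam.py wrist w16;python3 -c "
import cv2
a=cv2.imread('pics/t16.png')[100:220,260:390];cv2.imwrite('pics/t16c.png',cv2.resize(a,None,fx=4.6,fy=4.6,interpolation=2))"
```

```text
t: 17.55
tool_pos: [0.6116, -0.3171, 0.2846]
orientation: [-0.06, 3.141, -0.001]
force: [0.6, 0.3, -1.5]
opening: 0.0216
t 17.55 grasp [ 0.61 -0.32  0.12] xhead -177.8 zax [ 0. -0. -1.] F [ 0.6  0.3 -1.5] open mm 21.580200203982248 q6 -2.16
shift cm (present axes) [-0.2   0.27  7.23] rows>= 1.7644918226781117
turn tool [  0.01   0.07 179.7 ] shift cm in end axes [ 0.2  -0.26  7.23]
turn tool [-0.04  0.01 -0.3 ] shift cm in end axes [-0.2   0.26  7.23]
```

View pics/t16c.png

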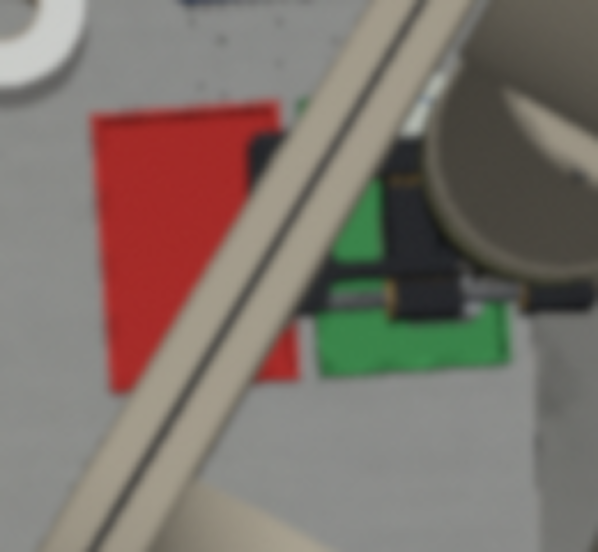

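View pics/w16.png

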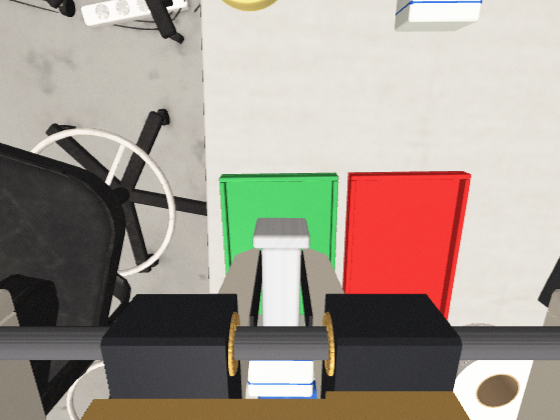

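```bash
python3 - <<'E'
from h import *
D=np.load("w16.npz")
print(p2w(D["K"],D["T"],[(221,175),(338,175)],.014).round(4))
E
python3 -m creep '[[[0,0.1,2],[0,0,0]],[[0,0.1,2],[0,0,0]],[[0,0,2],[0,0,0]],[[0,0,0.8],[0,0,0]],[[0,0,0.4],[0,0,0]],[[0,0,0],[0,0,0]],[[0,0,0],[0,0,0]]]'; python3 ff.py
```

```text
[[ 0.581  -0.3651  0.014 ]
 [ 0.5773 -0.2725  0.014 ]]
t: 18.23
tool_pos: [0.6125, -0.312, 0.2139]
orientation: [-0.069, 3.14, -0.001]
force: [0.1, -1.2, -1.1]
opening: 0.0215
gauge-frame grasp mm [  34.5 -300.7   46.6] F [ 0.3 -1.1 -1.1] M@grasp [0.23 0.16 0.02]
```

```bash
python3 -m creep '[[[0,0,0.3],[0,0,0]],[[0,0,0.2],[0,0,0]],[[0,0,0.1],[0,0,0]],[[0,0,0],[0,0,0]],[[0,0,0],[0,0,0]]]'; python3 ff.py; python3 -m creep '[[[0,0,0],[0,0,0]],[[0,0,0],[0,0,0]],[[0,0,0],[0,0,0]],[[0,0,0],[0,0,0]],[[0,0,0],[0,0,0]]]' 45 20; python3 -m creep '[[[0,0,-1],[0,0,0]],[[0,0,-2],[0,0,0]],[[0,0,-3],[0,0,0]],[[0,0,-3],[0,0,0]],[[0,0,-3],[0,0,0]],[[3,0,-3],[0,0,0]],[[3,0,0],[0,0,0]],[[3,3,0],[0,0,0]],[[0,4,0],[0,0,0]],[[0,4,0],[0,0,0]],[[0,4,0],[0,0,0]],[[0,4,0],[0,0,0]]]'; python3 cam.py scene s17;python3 cam.py top t17;python3 cam.py wrist w17; python3 -c "
import cv2
a=cv2.imread('pics/t17.png')[100:300,200:390];cv2.imwrite('pics/t17c.png',cv2.resize(a,None,fx=3,fy=3,interpolation=2))"
```

```text
t: 18.65
tool_pos: [0.6124, -0.3127, 0.2082]
orientation: [-0.068, 3.139, -0.001]
force: [-2.1, 2.3, 6.2]
opening: 0.0217
gauge-frame grasp mm [  34.6 -301.5   40.9] F [-2.5  1.9  6.2] M@grasp [-0.12 -0.05  0.  ]
t: 19.07
tool_pos: [0.6118, -0.3125, 0.2065]
orientation: [0.069, -3.141, -0.0]
force: [0.6, 0.7, 0.0]
opening: 0.0413
t: 20.07
tool_pos: [0.5141, -0.1256, 0.3572]
orientation: [-0.067, 3.14, -0.001]
force: [1.5, 0.1, 0.0]
opening: 0.0414
```

View pics/s17.png

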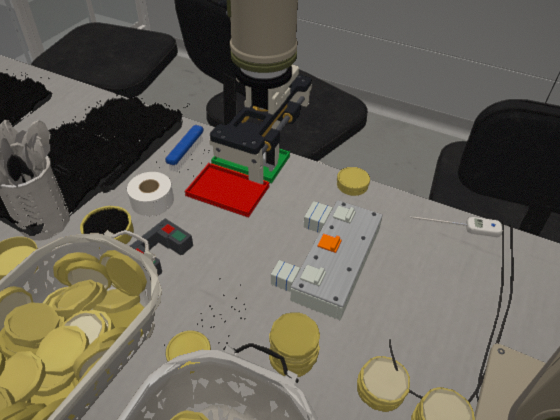

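View pics/t17c.png

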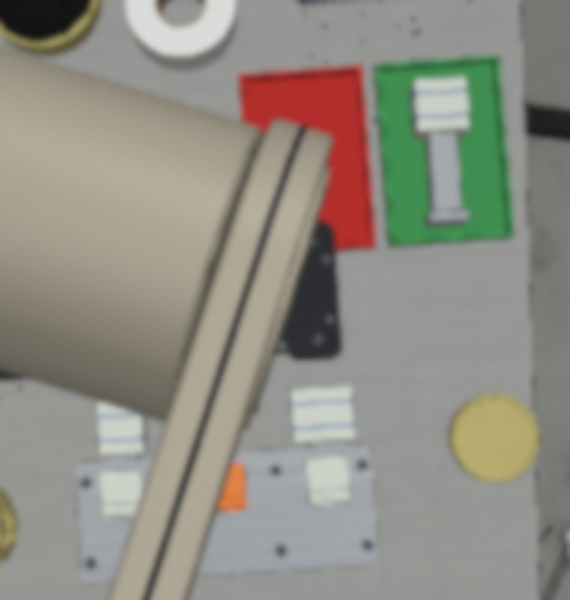

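```bash
python3 -m creep '[[[0,0,0],[0,0,0]],[[0,0,0],[0,0,0]],[[0,0,0],[0,0,0]],[[0,0,0],[0,0,0]]]'; python3 -c "
from plant import *
close_job()"
```

```text
t: 20.55
tool_pos: [0.5148, -0.1283, 0.3562]
orientation: [0.066, -3.141, 0.0]
force: [0.7, -0.1, -1.1]
opening: 0.0417
the job is handed in; nothing more can be done
```

The piston from the middle bay, under the orange clip, passed the go part and stopped at the no-go step, so I laid it in the green tray. The job was handed in at 20.6 s; it gives no verdict.

- **Drawing out:** I pulled it 85 mm straight out by its head, which measured 40.0 mm across in the grip. I laid it on the table, let go, then took it again by the stem. I gripped high because the gauge stands beside a basket about 95 mm high.
- **Gauging:** The first push caught a corner on the mouth taper, off line by 1 to 2 mm. That gave about 32 N along the slot, so I backed off. A light second try to find the cause met the same block, about 23 N. I then moved 1.5 mm sideways, raised the piston about 1.5 mm and went in freely. For most of the slot it was about 1.5 mm off the table, and it was down flat for the last few millimetres. It stopped firmly with the nose at about 31 mm under a 12 N push.
- **Last checks:** The final top picture shows the piston flat in the green tray, about 6 mm off its centre line by my measurement. The other two pistons are still in the rack, and the gripper is clear of everything.
- **Disagreements:** The scene and top cameras differed by about 5 mm in y, so I used the wrist camera and averages.

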